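# Hang the rinsed sampling dippers nested on the one hook

### The arm

A 7-joint arm with a two-finger parallel gripper is mounted at the origin on the work surface. World frame = base frame: x ahead of the robot, y to its left, z up, the work surface at z = 0. Lengths are in m, angles in rad, forces in N, time in s.
With the tool pointing down it reaches from about 0.35 to 0.9 m from the base axis. Payload 19.9 kg.
Tool frame: the origin (TCP) lies midway between the tips of the shut fingers; the grasp point (between the pads) lies 19 mm behind it; y points along the fingers, x is the direction in which the jaws open and shut, and the axes are right-handed (so a half turn about y gives the same grasp; the last joint's range is limited). The gripper opens to 94 mm and grips with 3 to 60 N. Pads are 16 mm wide; open, the fingers measure 119 mm over their backs; the gripper's body (75 mm by 177 mm) begins 78 mm behind the grasp point.
Start: joints at [-1.161, 0.417, -0.01, 1.614, 0.005, 1.111, -0.053], TCP at [0.272, 0.563, 0.205] pointing down, gripper open.
Joint ranges: [-2.81, 2.81], [-0.39, 2.02], [-1.27, 1.25], [0.06, 2.57], [-1.19, 4.33], [0.19, 2], [-2.82, 2.82]. Speed limits (rad/s): [1.89, 1.89, 2.39, 2.39, 3.01, 3.01, 3.01].

### API

Orientations are given as a unit quaternion [x, y, z, w].
In Python, from rig import monitor, imaging, hand_in, spotter gives the robot as it stands.
- The arm moves only by the shell command python3 -m inch 'ROWS'. ROWS is JSON, a list that holds one entry, the list of rows, each a list of 7 numbers: the shift along the tool's x, y, z in mm, then the turn, a rotation vector about the tool's x, y, z in degrees, then the opening, from 0 (shut) to 1 (fully open). A call has 1 to 12 rows; each row shifts and turns the commanded pose from where the row before left it, along the tool's axes as they then stand; what a row does not reach is not made up. A row lasts 1/8 s, in which the tool goes at most 62.5 mm and 10.7 degrees, less where a joint would pass 70% of its speed; a pose out of reach is approached as far as the arm can. A call with a gripper value outside its range is refused whole. The fingers move at their own pace and stop on an object; the grip force is fixed at half the most. Time passes only in rows, so rows that do not move let the fingers close. It gives the time, the measured TCP pose, the force and the opening at its end, in the units of the state.
- monitor.get_state(): the state, without advancing time (a new reading comes with each control period).
- imaging.camera(name): name is "scene" or "top" or "wrist"; returns (picture, depth): 420x560x3 uint8, blue, green, red; 420x560 float32, m along the optical axis (not along the pixel's ray), 0 where there is no reading.
- imaging.camera_params(name): a dict with "vertical_fov" (degrees; the focal length in pixels is half the picture's height over the tangent of half this angle, whatever the lens; pixels are square), "cx", "cy" (the principal point, pixels), "R" (3x3) and "t" (3): a world point X has camera coordinates R X + t. Camera axes: x right, y down, z forward; pixel columns grow to the right and rows downward; lengths in m; the calibration is good to about 2 mm. A picture is of the moment at which its call begins: read the wrist's pose just before it. camera_params takes no time and is no camera call; for the wrist camera it gives the pose at the moment of the call.
- hand_in(): hands the job in, once; it reports no verdict.
Trained networks look in the newest picture that a camera, given by its name, has taken for a name from the list of things; names that differ only in an ending like _2 or _b are one class to them, and where a whole thing is asked for, a point or a joint stands for the part that bears it (a point fixed in the world has none). Each returns a list of dicts, best first, with "score" (0 to 1); they miss things now and then, are a little off and sometimes report something else, mostly with a low value. They report only what shows in the picture. A call takes as long as a camera call.
- spotter.trace(camera, name): "pixels" (420x560 bool, what is visible of it) and "extent" ([left, top, right, bottom] in pixels, round what is visible of it).
- spotter.mark_of(camera, name): "at" ([column, row] in pixels: a listed point, or the origin of a listed thing).
The state is a dict: "clock": time; "joint_pos": joint angles; "joint_vel": joint speeds; "joint_efforts": joint torques, N m; "tcp_pos": TCP position; "orientation": TCP orientation; "contact_force": force on the tool from outside, world axes, zero at the start; "moment": the same for the moment, N m; "opening": finger opening in m.
Only numpy, scipy, OpenCV 4.12 (cv2) and the standard library are available. Lean on these libraries where they do the work, as an engineer would, in place of code of your own. Each camera call takes 0.05 s, during which the arm holds its last target.

### The job

Put the three rinsed steel dippers away on the hook of the stand, largest first, cups towards the open end of the hook, so that the medium cup sits inside the large one and the small cup inside the medium one, each hanging by its loop behind the hook's upturned end. Feel each one down onto the hook: let the hook take its weight while you still hold it, then let go, and never press harder than about a kilogram and a half on the hook or on another dipper. Leave the beaker, the slide rack and the wash bottle alone.

Things in the scene. Friction and masses are not known exactly. Their poses are not given: they have to be found in the camera images.
- stand: Grey hook stand, fixed to the bench: base plate 170 x 110 mm, 12 mm high, carrying one upright steel rod, 10 mm thick and 226 mm tall. Origin: on the rod's axis at bench level; z up. The base reaches 130 mm to -x of the rod and 40 mm to +x. The stand may be turned about the vertical.
- hook: The stand's hook. Origin: where the arm's axis meets the rod's axis, 195 mm above the bench. A collar, 15 mm thick and 26 mm tall, clamps a steel arm 8 mm thick to the rod, pointing along -x. The arm is straight to 52 mm from the rod's axis, then turns up to a tip 65 mm out and about 15 mm higher. Bent in use, it rises by 0 to 6 mm over the straight part; the slope is not measured.
- hook_root (a point): Point on the top of the hook arm where it leaves the collar, 7.5 mm from the rod's axis, 199.5 mm above the bench (the arm's slope shifts the true surface here by up to 0.5 mm, and by up to 3 mm at the outer end).
- dipper_large: The large of three stainless steel dippers: open flat-bottomed cup, 100 mm across, 60 mm tall, wall and floor 2.5 mm, about 280 g (+-20 %). It stands on the bench with its upright wire loop handle on the +x side. Origin: centre of the cup's underside; z up along the cup's axis. The loop lies in the plane x = 50 mm and ends 155 mm above the underside.
- large_eye (a point): Underside of the top of the large dipper's loop, the point that rests on the hook: 50 mm to +x of the dipper's origin, 150 mm up. The loop is an open slot of 5 mm wire: 26 mm wide over its wires at the cup's rim, widening evenly to 30 mm near its rounded top. Grip it across the two wires (along the dipper's y), about 20 mm below the top.
- dipper_medium: The medium of three stainless steel dippers: open flat-bottomed cup, 77 mm across, 52 mm tall, wall and floor 2.5 mm, about 200 g (+-20 %). It stands on the bench with its upright wire loop handle on the +x side. Origin: centre of the cup's underside; z up along the cup's axis. The loop lies in the plane x = 38.5 mm and ends 148.5 mm above the underside.
- medium_eye (a point): Underside of the top of the medium dipper's loop, the point that rests on the hook: 38.5 mm to +x of the dipper's origin, 143.5 mm up. The loop is an open slot of 5 mm wire: 26 mm wide over its wires at the cup's rim, widening evenly to 34 mm near its rounded top. Grip it across the two wires (along the dipper's y), about 20 mm below the top.
- dipper_small: The small of three stainless steel dippers: open flat-bottomed cup, 50 mm across, 44 mm tall, wall and floor 2.5 mm, about 120 g (+-20 %). It stands on the bench with its upright wire loop handle on the +x side. Origin: centre of the cup's underside; z up along the cup's axis. The loop lies in the plane x = 25 mm and ends 142 mm above the underside.
- small_eye (a point): Underside of the top of the small dipper's loop, the point that rests on the hook: 25 mm to +x of the dipper's origin, 137 mm up. The loop is an open slot of 5 mm wire: 26 mm wide over its wires at the cup's rim, widening evenly to 38 mm near its rounded top. Grip it across the two wires (along the dipper's y), about 20 mm below the top.
- beaker: Bystander: glass beaker, 68 mm across, 85 mm tall. Origin: centre of its underside.
- slide_rack: Bystander: white slide rack, 100 x 80 x 31 mm. Origin: centre of its underside.
- wash_bottle: Bystander: white plastic wash bottle, 56 mm across, 130 mm tall. Origin: centre of its underside.

How it is judged:
On the way, in this order (a step that is already met when the one before it is completed fails the run):
1. the large dipper's loop rests on the hook, the hook carrying at least 1.0 N, while the fingers still hold it (z of large_eye in the frame of hook between -0.002 and 0.014 m and x of large_eye in the frame of hook between -0.056 and -0.005 m and y of large_eye in the frame of hook between -0.006 and 0.006 m and contact force between dipper_large and hook above 1 N and contact force between the fingers and dipper_large above 0.5 N), for 0.2 s.
2. the medium dipper's loop rests on the hook, the hook carrying at least 0.8 N, while the fingers still hold it (z of medium_eye in the frame of hook between -0.002 and 0.014 m and x of medium_eye in the frame of hook between -0.056 and -0.005 m and y of medium_eye in the frame of hook between -0.006 and 0.006 m and contact force between dipper_medium and hook above 0.8 N and contact force between the fingers and dipper_medium above 0.5 N), for 0.2 s.
3. the small dipper's loop rests on the hook, the hook carrying at least 0.5 N, while the fingers still hold it (z of small_eye in the frame of hook between -0.002 and 0.014 m and x of small_eye in the frame of hook between -0.056 and -0.005 m and y of small_eye in the frame of hook between -0.006 and 0.006 m and contact force between dipper_small and hook above 0.5 N and contact force between the fingers and dipper_small above 0.5 N), for 0.2 s.
At the end, for the whole second after the job is handed in: All three dippers hang by their loops on the hook arm, behind its upturned end (loops down on the arm, within 6 mm sideways), each smaller cup inside the next larger (underside less than 25 mm above the outer one's), within 17 degrees of upright, at rest and let go (z of large_eye in the frame of hook between -0.002 and 0.014 m and x of large_eye in the frame of hook between -0.056 and -0.005 m and y of large_eye in the frame of hook between -0.006 and 0.006 m and angle between each of dipper_large, dipper_medium, dipper_small's own z axis and vertical below 0.3 rad and linear speed of each of dipper_large, dipper_medium, dipper_small below 0.03 m/s and angular speed of each of dipper_large, dipper_medium, dipper_small below 0.3 rad/s and contact force between the fingers and dipper_large below 0.05 N and z of medium_eye in the frame of hook between -0.002 and 0.014 m and x of medium_eye in the frame of hook between -0.056 and -0.005 m and y of medium_eye in the frame of hook between -0.006 and 0.006 m and contact force between the fingers and dipper_medium below 0.05 N and z of small_eye in the frame of hook between -0.002 and 0.014 m and x of small_eye in the frame of hook between -0.056 and -0.005 m and y of small_eye in the frame of hook between -0.006 and 0.006 m and contact force between the fingers and dipper_small below 0.05 N and z of dipper_medium in the frame of dipper_large between 0.001 and 0.025 m and distance between dipper_medium and dipper_large below 0.035 m and z of dipper_small in the frame of dipper_medium between 0.001 and 0.025 m and distance between dipper_small and dipper_medium below 0.035 m); the robot touches nothing.
It fails at once if more than 15 N between a dipper and the hook (contact force between any of dipper_large, dipper_medium, dipper_small and hook above 15 N).
It fails at once if more than 15 N between two dippers (contact force between any of dipper_medium, dipper_small and dipper_large above 15 N or contact force between dipper_small and dipper_medium above 15 N).
It fails at once if the beaker, slide rack or wash bottle is moved by more than 15 mm (distance of any of beaker, slide_rack, wash_bottle from where it was at the start of the episode above 0.015 m).
It also fails if it takes over 72 s, if anything falls off the work surface, if the arm or the gripper's body presses on something with over 40 N, if the wrist force passes 120 N, or if a joint passes its speed limit or range.

## Working session

There is one attempt and no reset: what is moved stays moved. The work goes in short steps, Python scripts to look and compute and a shell command to move; the robot and the scene stay as the last step left them, time stands still between calls to the robot, and variables do not carry over. Pictures are saved under pics/ and viewed, and the job is handed in when it is done.

```bash
ls -la; mkdir -p pics
cat > h.py <<'E'
import numpy as np, cv2
from rig import monitor, imaging, spotter
from scipy.spatial.transform import Rotation as Rot
def K(p):
    f=210/np.tan(np.radians(p["vertical_fov"])/2); return f,p["cx"],p["cy"]
def cloud(name):
    p=imaging.camera_params(name); im,d=imaging.camera(name)
    f,cx,cy=K(p); v,u=np.mgrid[0:420,0:560]
    c=np.stack([(u-cx)/f*d,(v-cy)/f*d,d],-1)
    w=(c-np.array(p["t"]))@np.array(p["R"])
    return im,d,w,p
def proj(p,X):
    c=np.asarray(p["R"])@np.asarray(X)+np.asarray(p["t"]); f,cx,cy=K(p)
    return np.array([f*c[0]/c[2]+cx,f*c[1]/c[2]+cy])
def st():
    s=monitor.get_state(); R=Rot.from_quat(s["orientation"]).as_matrix()
    print("t",s["clock"],"tcp",np.round(s["tcp_pos"],4),"F",np.round(s["contact_force"],2),"M",np.round(s["moment"],2),"open",round(s["opening"],4)); print("R",np.round(R,3).tolist()); print("q",np.round(s["joint_pos"],3)); return s,R
E
python3 - <<'E'
from h import *
st()
for n in ["scene","top","wrist"]:
    im,d,w,p=cloud(n); cv2.imwrite(f"pics/{n}0.png",im); print(n,p["vertical_fov"],p["cx"],p["cy"],np.round(p["R"],3).tolist(),p["t"])
    np.savez(f"{n}0.npz",im=im,d=d,w=w)
    for o in ["stand","hook","dipper_large","dipper_medium","dipper_small","beaker","slide_rack","wash_bottle"]:
        if n=="wrist": break
        r=spotter.trace(n,o)
        for x in r[:1]:
            m=x["pixels"]&(d>0); q=w[m]; print(o,round(x["score"],2),x["extent"],"med",np.round(np.median(q,0),3) if len(q) else None, "min",np.round(np.percentile(q,2,axis=0),3),"max",np.round(np.percentile(q,98,axis=0),3))
E
```

```text
total 12
drwxr-xr-x  3 agent agent 4096 Dec  6 20:04 .
drwxr-xr-x 23 root  root  4096 Dec  6 20:04 ..
drwxr-xr-x  2 agent agent 4096 Dec  6 20:04 pics
t 0.0 tcp [0.2722 0.5622 0.2048] F [0.08 0.94 0.37] M [-0.02  0.03  0.01] open 0.0941
R [[0.436, -0.0, -0.9], [0.9, -0.001, 0.436], [-0.001, -1.0, -0.0]]
q [-1.162  0.418 -0.01   1.614  0.005  1.111 -0.053]
scene 48.21420463744493 277.3780728471869 212.13495780471493 [[-0.466, 0.885, -0.006], [0.769, 0.402, -0.497], [-0.437, -0.237, -0.868]] [ 0.26679896 -0.38972302  1.64080527]
stand 0.58 [238.8, 207.1, 298.9, 279.1] med [0.648 0.004 0.011] min [ 0.557 -0.05   0.004] max [0.72  0.059 0.203]
hook 0.47 [258.0, 205.8, 272.9, 234.9] med [0.646 0.004 0.198] min [ 0.52  -0.061 -0.003] max [0.69  0.009 0.213]
dipper_large 0.91 [338.6, 212.6, 380.0, 251.8] med [0.47  0.216 0.021] min [ 0.43   0.171 -0.003] max [0.531 0.261 0.14 ]
dipper_medium 0.76 [158.3, 143.0, 186.0, 177.4] med [ 0.511 -0.41   0.025] min [ 0.479 -0.444 -0.002] max [ 0.556 -0.37   0.089]
dipper_small 0.88 [214.9, 150.8, 236.3, 177.3] med [ 0.466 -0.239  0.028] min [ 0.415 -
[... 1000 characters left out ...]
477 -0.446 -0.003] max [ 0.564 -0.368  0.142]
dipper_small 0.63 [371.1, 257.3, 395.4, 277.0] med [ 0.464 -0.24   0.008] min [ 0.439 -0.257 -0.003] max [ 0.487 -0.21   0.142]
beaker 0.64 [346.5, 151.9, 374.9, 180.6] med [ 0.74  -0.203  0.036] min [ 0.7   -0.23  -0.002] max [ 0.763 -0.167  0.087]
slide_rack 0.82 [181.1, 148.8, 222.4, 194.6] med [0.735 0.232 0.014] min [ 0.681  0.182 -0.   ] max [0.786 0.278 0.034]
wash_bottle 0.6 [109.7, 217.9, 142.5, 238.9] med [0.576 0.405 0.089] min [0.554 0.39  0.009] max [0.604 0.434 0.135]
wrist 65.52408503039811 278.1481347028334 210.0962044786624 [[0.437, 0.9, 0.001], [0.873, -0.424, 0.241], [0.218, -0.105, -0.97]] [-0.62562323 -0.02451949  0.38907665]
```

View pictures.

Run:
```python
import cv2,numpy as np
a=cv2.imread("pics/scene0.png"); cv2.imwrite("pics/s0z.png",cv2.resize(a[130:350,140:440],None,fx=2.6,fy=2.6,interpolation=cv2.INTER_CUBIC))
a=cv2.imread("pics/top0.png"); cv2.imwrite("pics/t0z.png",cv2.resize(a[130:310,90:480],None,fx=2,fy=2,interpolation=cv2.INTER_CUBIC))
```

```text
(no output)
```

View pics/s0z.png

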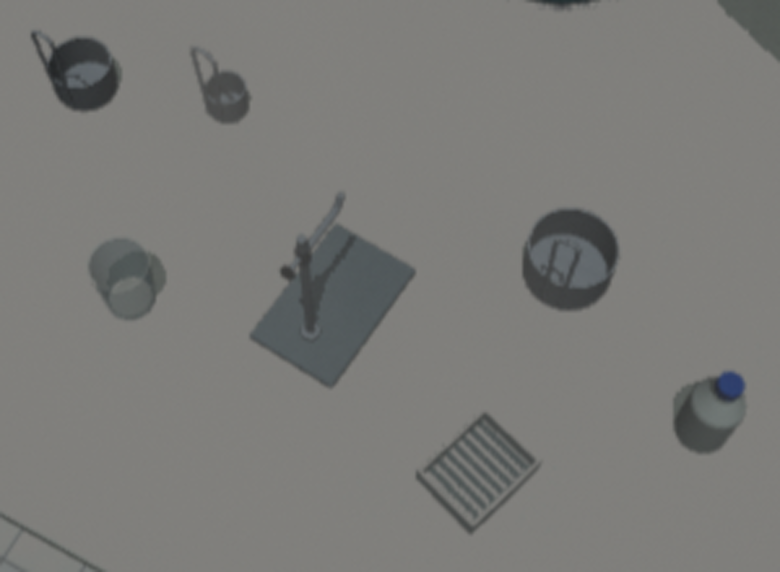

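View pics/t0z.png

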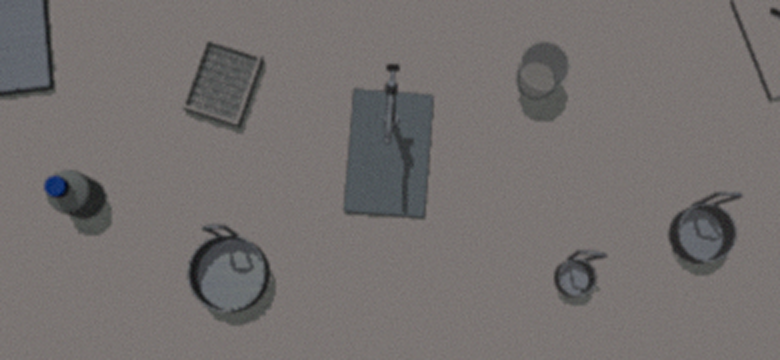

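View pics/wrist0.png

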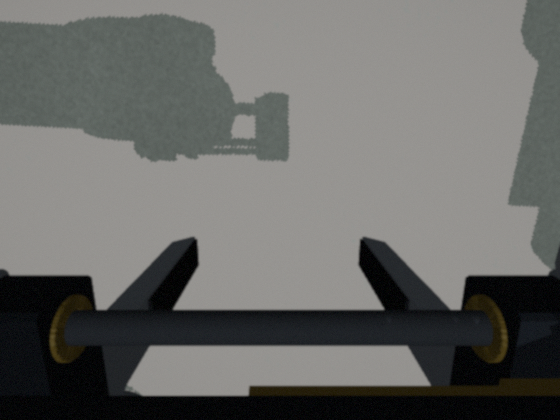

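Run:
```python
import numpy as np
S=np.load("scene0.npz");T=np.load("top0.npz")
box={"L":(.40,.60,.15,.30,.068),"M":(.44,.62,-.48,-.35,.06),"S":(.40,.56,-.31,-.19,.05),"hook":(.55,.75,-.05,.06,.15)}
for k,(a,b,c,d_,z0) in box.items():
    for n,D in (("scene",S),("top",T)):
        w=D["w"];m=(D["d"]>0)&(w[...,0]>a)&(w[...,0]<b)&(w[...,1]>c)&(w[...,1]<d_)&(w[...,2]>z0)&(w[...,2]<.3)
        q=w[m]; print(k,n,len(q))
        q=q[np.argsort(-q[:,2])]
        print(np.round(q[:: max(1,len(q)//22)],3).tolist())
w=T["w"]
# base plate
m=(w[...,2]>.007)&(w[...,2]<.018)&(abs(w[...,0]-.63)<.13)&(abs(w[...,1])<.1)
import cv2
q=w[m][:,:2].astype(np.float32); print(cv2.minAreaRect(q),len(q))
w=S["w"]
m=(w[...,2]>.007)&(w[...,2]<.018)&(abs(w[...,0]-.63)<.13)&(abs(w[...,1])<.1)
q=w[m][:,:2].astype(np.float32); print(cv2.minAreaRect(q),len(q))
```

```text
L scene 70
[[0.532, 0.214, 0.155], [0.531, 0.22, 0.154], [0.529, 0.211, 0.153], [0.532, 0.223, 0.152], [0.525, 0.221, 0.15], [0.528, 0.208, 0.149], [0.529, 0.229, 0.146], [0.532, 0.231, 0.142], [0.529, 0.207, 0.139], [0.529, 0.228, 0.135], [0.53, 0.232, 0.129], [0.529, 0.206, 0.127], [0.531, 0.228, 0.121], [0.53, 0.205, 0.117], [0.529, 0.229, 0.113], [0.53, 0.207, 0.105], [0.533, 0.205, 0.103], [0.531, 0.208, 0.097], [0.531, 0.229, 0.092], [0.529, 0.227, 0.086], [0.531, 0.207, 0.084], [0.53, 0.228, 0.077], [0.531, 0.206, 0.071], [0.531, 0.209, 0.069]]
L top 47
[[0.524, 0.221, 0.158], [0.522, 0.217, 0.158], [0.527, 0.215, 0.157], [0.527, 0.212, 0.156], [0.522, 0.227, 0.155], [0.524, 0.21, 0.154], [0.525, 0.227, 0.154], [0.525, 0.213, 0.152], [0.522, 0.213, 0.151], [0.523, 0.225, 0.151], [0.525, 0.233, 0.15], [0.523, 0.209, 0.148], [0.525, 0.205, 0.142], [0.523, 0.208, 0.141], [0.524, 0.206, 0.136], [0.522, 0.207, 0.127], [0.525, 0.206, 0.122], [0.523, 0.229, 0.116], [0.522, 0.231, 0.102], [0.523, 0.23, 0.094], [0.523, 0.211, 0.092], [0.526, 0.207, 0.082], [0.524, 0.208, 0.079], [0.522
[... 3288 characters left out ...]
16, 0.007, 0.213], [0.619, 0.009, 0.211], [0.614, 0.011, 0.209], [0.674, 0.005, 0.208], [0.703, 0.002, 0.205], [0.696, 0.003, 0.203], [0.706, 0.005, 0.203], [0.673, -0.002, 0.202], [0.668, 0.003, 0.202], [0.663, 0.003, 0.201], [0.654, 0.001, 0.201], [0.702, -0.005, 0.2], [0.697, 0.0, 0.2], [0.626, 0.011, 0.2], [0.666, 0.006, 0.199], [0.63, 0.004, 0.198], [0.703, 0.007, 0.197], [0.629, 0.011, 0.197], [0.652, 0.001, 0.196], [0.701, -0.002, 0.195], [0.676, -0.002, 0.167]]
((0.6247724294662476, -0.0002214089035987854), (0.24980862438678741, 0.19442495703697205), 0.6257858872413635) 2297
((0.6079508066177368, 0.010285541415214539), (0.1205776184797287, 0.2408311367034912), 79.05280303955078) 1781
```

```bash
python3 -m inch '[[[0,-50,0,0,-8,0,1],[0,-50,0,0,-8,0,1],[0,-50,0,0,-7,0,1],[-47.5,0,-28,0,0,0,1],[-47.5,0,-28,0,0,0,1],[-47.5,0,-28,0,0,0,1],[-47.5,0,-28,0,0,0,1],[-47.5,0,-28,0,0,0,1],[-47.5,0,-28,0,0,0,1],[-47.5,0,-28,0,0,0,1],[-47.5,0,-28,0,0,0,1],[-47.5,0,-28,0,0,0,1]]]'
python3 - <<'E'
from h import *
s,R=st()
im,d,w,p=cloud("wrist"); cv2.imwrite("pics/w1.png",im); np.savez("w1.npz",im=im,d=d,w=w,R=p["R"],t=p["t"])
c=-np.array(p["R"]).T@p["t"]; print("cam",c, "in tool",R.T@(c-s["tcp_pos"]))
for o in ["hook","stand","dipper_large","large_eye","hook_root"]:
    for x in spotter.mark_of("wrist",o)[:1]: print(o,x)
E
```

```text
clock: 2.45
tcp_pos: [0.5034, 0.1215, 0.3557]
orientation: [0.512, 0.488, -0.487, -0.512]
contact_force: [0.3, -0.4, -0.3]
opening: 0.0939
t 2.45 tcp [0.5034 0.1215 0.3557] F [ 0.3  -0.36 -0.33] M [ 0.09 -0.03  0.01] open 0.0939
R [[0.049, 0.0, -0.999], [0.999, 0.0, 0.049], [0.0, -1.0, -0.0]]
q [-0.539  0.112  0.268  1.674 -0.03   1.358  1.256]
cam [0.43416506 0.1251301  0.53432387] in tool [ 0.00029995 -0.17862096  0.069276  ]
hook {'at': [186.6, 348.2], 'score': 0.57}
stand {'at': [214.2, 273.8], 'score': 0.76}
dipper_large {'at': [334.8, 152.7], 'score': 0.78}
large_eye {'at': [360.4, 202.0], 'score': 0.89}
hook_root {'at': [185.6, 343.1], 'score': 0.58}
```

View pics/w1.png

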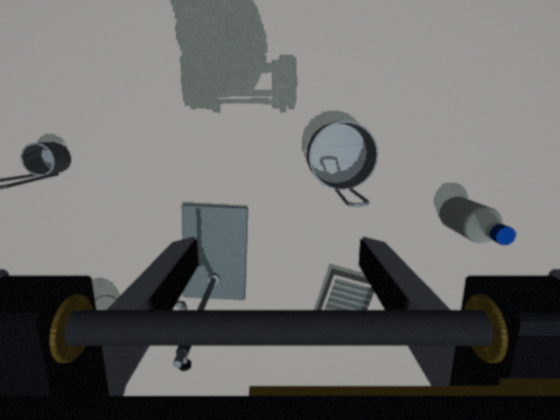

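```bash
cat > fit.py <<'E'
import numpy as np,cv2
def sel(w,d,b):
    return (d>0)&(w[...,0]>b[0])&(w[...,0]<b[1])&(w[...,1]>b[2])&(w[...,1]<b[3])&(w[...,2]>b[4])&(w[...,2]<b[5])
def loop(w,d,b,h):
    # loop points; fit vertical plane line in xy
    q=w[sel(w,d,b)]
    c=np.median(q[:,:2],0)
    for _ in range(4):
        x=q[:,:2]-q[:,:2].mean(0); u,s,v=np.linalg.svd(x,full_matrices=False); n=v[1]; r=x@n; q=q[abs(r)<max(.004,2.5*np.std(r))] if _<3 else q
    t=v[0]; t=t*np.sign(t[1]); m=q[:,:2].mean(0); a=(q[:,:2]-m)@t
    lo,hi=np.percentile(a,3),np.percentile(a,97); mid=m+t*(lo+hi)/2
    print("n",len(q),"mid",np.round(mid,4),"width",round(hi-lo,4),"yaw",round(np.degrees(np.arctan2(-t[0],t[1])),1),"ztop",np.round(np.sort(q[:,2])[-4:],4))
E
python3 - <<'E'
from fit import *
D={"w1":np.load("w1.npz"),"top":np.load("top0.npz"),"scene":np.load("scene0.npz")}
for n in D:
    w,d=D[n]["w"],D[n]["d"]; print(n)
    for b in [(.40,.60,.15,.30,.068,.2),(.44,.62,-.48,-.35,.06,.2),(.40,.56,-.31,-.19,.05,.2)]:
        try: loop(w,d,b,0)
        except Exception as e: print("x",e)
    q=w[sel(w,d,(.5,.73,-.1,.1,.008,.017))]; 
    # base plate: rect after removing outliers
    mask=sel(w,d,(.5,.73,-.1,.1,.007,.018)).astype(np.uint8); mask=cv2.morphologyEx(mask,cv2.MORPH_OPEN,np.ones((3,3)))
    q=w[mask>0][:,:2]; r=cv2.minAreaRect(q.astype(np.float32)); print("base",np.round(r[0],4),np.round(r[1],4),r[2],len(q))
    q=w[sel(w,d,(.59,.67,-.03,.04,.185,.235))]
    q=q[np.argsort(q[:,0])]
    x=q[:,0]
    for a in np.arange(.605,.69,.01):
        k=abs(x-a)<.005
        if k.sum(): print("arm",round(a,3),k.sum(),"y",round(np.median(q[k,1]),4),"zmax",round(q[k,2].max(),4),"zmed",round(np.median(q[k,2]),4))
    q=w[sel(w,d,(.65,.73,-.04,.04,.205,.24))]; print("rodtop",np.round(np.median(q,0),4),len(q), np.round(np.median(w[sel(w,d,(.65,.70,-.04,.04,.03,.17))],0),4))
E
```

```text
w1
n 221 mid [0.5266 0.2178] width 0.0266 yaw 1.4 ztop [0.1548 0.155  0.1552 0.156 ]
x index 1 is out of bounds for axis 0 with size 0
n 280 mid [ 0.4852 -0.2366] width 0.0312 yaw -8.5 ztop [0.1323 0.1337 0.1339 0.1346]
base [0.6368 0.006 ] [0.1097 0.1701] 84.14684295654297 5129
arm 0.615 51 y 0.0089 zmax 0.2151 zmed 0.2126
arm 0.625 25 y 0.0097 zmax 0.2074 zmed 0.2018
arm 0.635 2 y 0.0096 zmax 0.1973 zmed 0.1965
rodtop [0.6781 0.0026 0.2161] 204 [0.6776 0.003  0.0794]
top
n 47 mid [0.5236 0.2191] width 0.0264 yaw 2.1 ztop [0.1569 0.1578 0.1581 0.1582]
n 64 mid [ 0.55   -0.4077] width 0.0295 yaw -4.9 ztop [0.1479 0.1497 0.1499 0.151 ]
n 53 mid [ 0.4826 -0.2372] width 0.0314 yaw -9.8 ztop [0.1443 0.1445 0.1452 0.1456]
base [0.6337 0.0073] [0.1098 0.1698] 84.2247085571289 2129
arm 0.615 13 y 0.0091 zmax 0.2168 zmed 0.2127
arm 0.625 14 y 0.0078 zmax 0.2091 zmed 0.2019
arm 0.635 14 y 0.0064 zmax 0.2034 zmed 0.2007
arm 0.645 13 y 0.0061 zmax 0.2035 zmed 0.2004
arm 0.655 16 y 0.0048 zmax 0.2024 zmed 0.1976
arm 0.665 12 y 0.0034 zmax 0.2017 zmed 0.2
rodtop [0.676  0.003  0.2134] 34 [ 0.6761
[... 166 characters left out ...]
 0.1488 0.1492 0.1493]
n 74 mid [ 0.4875 -0.2395] width 0.0346 yaw -9.3 ztop [0.1406 0.1408 0.1415 0.1415]
base [0.6383 0.0047] [0.1101 0.1714] 84.46612548828125 1573
arm 0.615 8 y 0.0065 zmax 0.2135 zmed 0.2116
arm 0.625 17 y 0.0072 zmax 0.213 zmed 0.2036
arm 0.635 14 y 0.0055 zmax 0.2019 zmed 0.1986
arm 0.645 11 y 0.0048 zmax 0.2028 zmed 0.1981
arm 0.655 12 y 0.0031 zmax 0.2016 zmed 0.1979
arm 0.665 11 y 0.0028 zmax 0.2013 zmed 0.1972
rodtop [0.6853 0.0009 0.2183] 33 [0.6858 0.0019 0.105 ]
  return _methods._mean(a, axis=axis, dtype=dtype,
  ret = um.true_divide(
fit.py:9: RuntimeWarning: Mean of empty slice.
  x=q[:,:2]-q[:,:2].mean(0); u,s,v=np.linalg.svd(x,full_matrices=False); n=v[1]; r=x@n; q=q[abs(r)<max(.004,2.5*np.std(r))] if _<3 else q
```

```bash
python3 -m inch '[[[0,20,0,0,-4.5,0,1],[48,50,-13.5,0,0,0,1],[47.5,50,-13.5,0,0,0,1],[0,40,0,0,0,0,1],[0,0,0,0,0,0,1]]]'
python3 - <<'E'
from h import *
from fit import *
s,R=st()
im,d,w,p=cloud("wrist"); cv2.imwrite("pics/w2.png",im); np.savez("w2.npz",im=im,d=d,w=w)
loop(w,d,(.45,.60,.19,.245,.068,.17),0)
E
```

```text
clock: 3.38
tcp_pos: [0.5225, 0.2092, 0.2046]
orientation: [-0.492, -0.506, 0.509, 0.493]
contact_force: [0.5, -0.1, 1.3]
opening: 0.0941
t 3.375 tcp [0.5225 0.2092 0.2046] F [ 0.46 -0.14  1.29] M [ 0.04 -0.03  0.04] open 0.0941
R [[-0.031, -0.004, -1.0], [1.0, -0.002, -0.031], [-0.002, -1.0, 0.004]]
q [-0.602  0.313  0.204  1.775 -0.071  1.066  1.229]
n 494 mid [0.5259 0.2185] width 0.0269 yaw 1.2 ztop [0.1546 0.1548 0.1549 0.155 ]
```

View pics/w2.png

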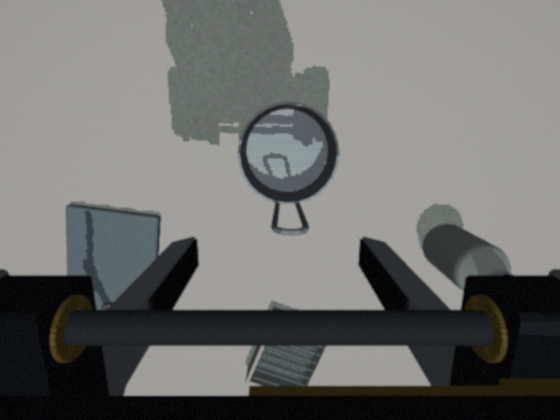

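```bash
python3 -m inch '[[[9,22,-5,0,0,0,1],[0,22,0,0,0,0,1],[0,22,0,0,0,0,1],[0,22,0,0,0,0,1],[0,0,0,0,0,0,1],[0,0,0,0,0,0,1]]]'
python3 - <<'E'
from h import *
from fit import *
s,R=st()
im,d,w,p=cloud("wrist"); cv2.imwrite("pics/w3.png",im); np.savez("w3.npz",im=im,d=d,w=w)
loop(w,d,(.45,.60,.19,.245,.068,.17),0)
E
```

```text
clock: 4.18
tcp_pos: [0.53, 0.2181, 0.1208]
orientation: [0.493, 0.508, -0.506, -0.492]
contact_force: [-0.4, 0.4, -0.3]
opening: 0.0939
t 4.175 tcp [0.53   0.2181 0.1208] F [-0.39  0.36 -0.27] M [ 0.01 -0.02 -0.03] open 0.0939
R [[-0.029, 0.002, -1.0], [1.0, 0.001, -0.029], [0.001, -1.0, -0.002]]
q [-0.593  0.424  0.188  1.83  -0.099  0.894  1.241]
n 1217 mid [0.5255 0.2186] width 0.027 yaw 1.2 ztop [0.1551 0.1552 0.1553 0.1555]
```

View pics/w3.png

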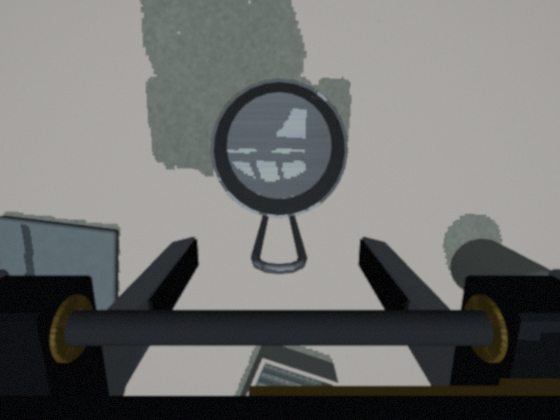

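```bash
python3 -m inch '[[[0,4.5,2.5,0,0,0,1],[0,0,0,0,0,0,1],[0,0,0,0,0,0,0.2],[0,0,0,0,0,0,0.2],[0,0,0,0,0,0,0.2],[0,0,0,0,0,0,0.2],[0,0,0,0,0,0,0.2]]]'
python3 - <<'E'
from h import *
st()
E
```

```text
clock: 5.1
tcp_pos: [0.5266, 0.2176, 0.1142]
orientation: [-0.493, -0.507, 0.507, 0.493]
contact_force: [-0.1, -0.8, -0.7]
opening: 0.0476
t 5.1 tcp [0.5266 0.2176 0.1142] F [-0.07 -0.81 -0.73] M [ 0.11 -0.02 -0.  ] open 0.0476
R [[-0.029, -0.0, -1.0], [1.0, -0.0, -0.029], [-0.0, -1.0, 0.0]]
q [-0.594  0.428  0.187  1.841 -0.1    0.881  1.24 ]
```

```bash
python3 -m inch '[[[0,0,0,0,0,0,0],[0,0,0,0,0,0,0],[0,0,0,0,0,0,0],[0,0,0,0,0,0,0]]]'
python3 - <<'E'
from h import *
st()
E
```

```text
clock: 5.6
tcp_pos: [0.5266, 0.2177, 0.1142]
orientation: [-0.493, -0.507, 0.507, 0.493]
contact_force: [0.1, 1.2, -1.0]
opening: 0.0287
t 5.6 tcp [0.5266 0.2177 0.1142] F [ 0.06  1.16 -1.05] M [ 0.22 -0.13 -0.03] open 0.0287
R [[-0.029, 0.0, -1.0], [1.0, -0.0, -0.029], [-0.0, -1.0, -0.0]]
q [-0.594  0.428  0.187  1.841 -0.1    0.881  1.24 ]
```

```bash
python3 -m inch '[[[0,-15,0,0,0,0,0],[0,-35,0,0,0,0,0],[0,-35,0,0,0,0,0],[0,0,0,0,7.5,0,0],[0,0,0,0,0,0,0],[0,0,0,0,0,0,0]]]'
python3 - <<'E'
from h import *
from fit import *
s,R=st()
im,d,w,p=cloud("wrist"); cv2.imwrite("pics/w4.png",im); np.savez("w4.npz",im=im,d=d,w=w)
im,d,w,p=cloud("scene"); cv2.imwrite("pics/s4.png",cv2.resize(im[150:330,200:440],None,fx=3,fy=3)); np.savez("s4.npz",im=im,d=d,w=w)
E
```

```text
clock: 6.35
tcp_pos: [0.5264, 0.2175, 0.1992]
orientation: [0.524, 0.474, -0.475, -0.524]
contact_force: [0.2, -0.2, -2.6]
opening: 0.0287
t 6.35 tcp [0.5264 0.2175 0.1992] F [ 0.15 -0.23 -2.63] M [ 0.08 -0.16  0.05] open 0.0287
R [[0.099, -0.0, -0.995], [0.995, -0.0, 0.099], [-0.0, -1.0, 0.0]]
q [-0.627  0.329  0.224  1.768 -0.083  1.054  1.098]
```

View pics/w4.png

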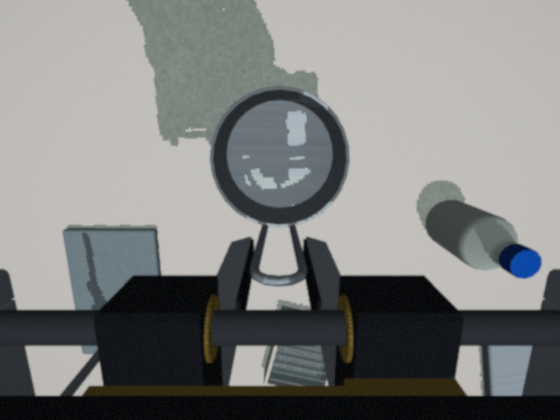

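View pics/s4.png

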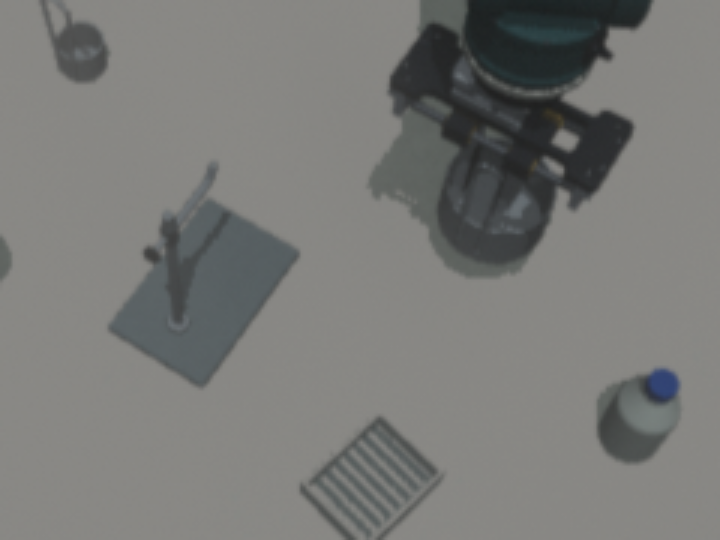

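Run:
```python
from fit import *
for n,zt in (("w3",.06),("w4",.1447)):
    D=np.load(n+".npz");w,d=D["w"],D["d"]
    q=w[sel(w,d,(.40,.53,.15,.29,zt-.015,zt+.02))]
    q=q[q[:,2]>zt-.008] if n=="w3" else q
    # rim: plane ransac
    rng=np.random.default_rng(0);best=0
    for _ in range(500):
        a=q[rng.choice(len(q),3,False)];nn=np.cross(a[1]-a[0],a[2]-a[0]);l=np.linalg.norm(nn)
        if l<1e-5: continue
        nn/=l
        if abs(nn[2])<.9: continue
        k=abs((q-a[0])@nn)<.0012
        if k.sum()>best: best=k.sum();K=k;N=nn*np.sign(nn[2])
    c=cv2.minEnclosingCircle(q[K][:,:2].astype(np.float32)); print(n,best,len(q),N,c,q[K][:,2].mean())
    loop(w,d,(.49,.56,.19,.245,zt+.01,zt+.1),0)
```

```text
w3 1374 2277 [-0.00749501  0.00129585  0.99997107] ((0.477658748626709, 0.217638298869133), 0.0503726489841938) 0.05926832114082231
n 1208 mid [0.5255 0.2186] width 0.027 yaw 1.2 ztop [0.1551 0.1552 0.1553 0.1555]
w4 1426 3048 [-0.02308272  0.00208968  0.99973137] ((0.47913679480552673, 0.22364847362041473), 0.05001406371593475) 0.14306624020563202
n 3151 mid [0.5216 0.2184] width 0.0491 yaw -5.9 ztop [0.2446 0.2446 0.2447 0.2447]
```

```bash
python3 -m inch '[[[-30,0,0,0,0,0,0],[-55,0,0,0,0,0,0],[-55,0,0,0,0,0,0],[-40,0,0,0,0,0,0],[-19.5,0,0,0,0,0,0],[0,0,0,0,0,0,0],[0,0,0,0,0,0,0]]]'
python3 - <<'E'
from h import *
from fit import *
s,R=st()
im,d,w,p=cloud("wrist"); cv2.imwrite("pics/w5.png",im); np.savez("w5.npz",im=im,d=d,w=w)
mask=sel(w,d,(.5,.75,-.1,.1,.007,.018)).astype(np.uint8); mask=cv2.morphologyEx(mask,cv2.MORPH_OPEN,np.ones((3,3)))
q=w[mask>0][:,:2]; r=cv2.minAreaRect(q.astype(np.float32)); print("base",np.round(r[0],4),np.round(r[1],4),r[2],len(q))
for x in np.arange(.60,.69,.005):
    q=w[sel(w,d,(x,x+.005,-.025,.03,.18,.235))]
    if len(q): print(round(x,3),len(q),np.round(np.median(q,0),4),"zmax",round(np.percentile(q[:,2],95),4))
E
```

```text
clock: 7.32
tcp_pos: [0.5064, 0.0199, 0.1991]
orientation: [-0.524, -0.474, 0.474, 0.525]
contact_force: [0.1, 0.2, -2.8]
opening: 0.0285
t 7.325 tcp [0.5064 0.0199 0.1991] F [ 0.11  0.19 -2.83] M [-0.01 -0.16 -0.03] open 0.0285
R [[0.1, -0.0, -0.995], [0.995, 0.0, 0.1], [0.0, -1.0, 0.0]]
q [-0.384  0.218  0.326  1.92  -0.082  1.017  1.448]
base [0.6365 0.0056] [0.1096 0.1704] 84.1609115600586 4102
```

View pics/w5.png

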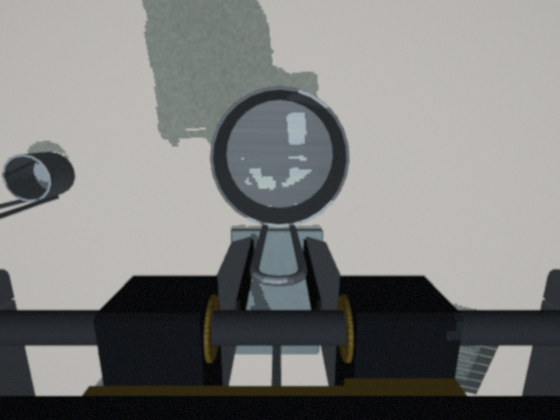

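```bash
python3 -m inch '[[[-1,0,-25,0,0,0,0],[0,0,-45,0,0,0,0],[0,0,-45,0,0,0,0],[0,0,-30,0,0,0,0],[0,0,-14,0,0,0,0],[0,0,0,0,0,0,0],[0,0,0,0,0,0,0]]]'
python3 - <<'E'
from h import *
s,R=st()
im,d,w,p=cloud("scene"); cv2.imwrite("pics/s6.png",cv2.resize(im[150:330,180:380],None,fx=3.5,fy=3.3,interpolation=cv2.INTER_CUBIC))
im,d,w,p=cloud("wrist"); cv2.imwrite("pics/w6.png",im)
E
```

```text
clock: 8.25
tcp_pos: [0.6639, 0.0026, 0.199]
orientation: [-0.524, -0.474, 0.474, 0.525]
contact_force: [1.2, 0.4, -2.7]
opening: 0.0288
t 8.25 tcp [0.6639 0.0026 0.199 ] F [ 1.18  0.43 -2.73] M [-0.03 -0.13  0.02] open 0.0288
R [[0.101, -0.001, -0.995], [0.995, 0.0, 0.101], [0.0, -1.0, 0.001]]
q [-0.28   0.509  0.328  1.523 -0.174  1.139  1.552]
```

View pics/s6.png

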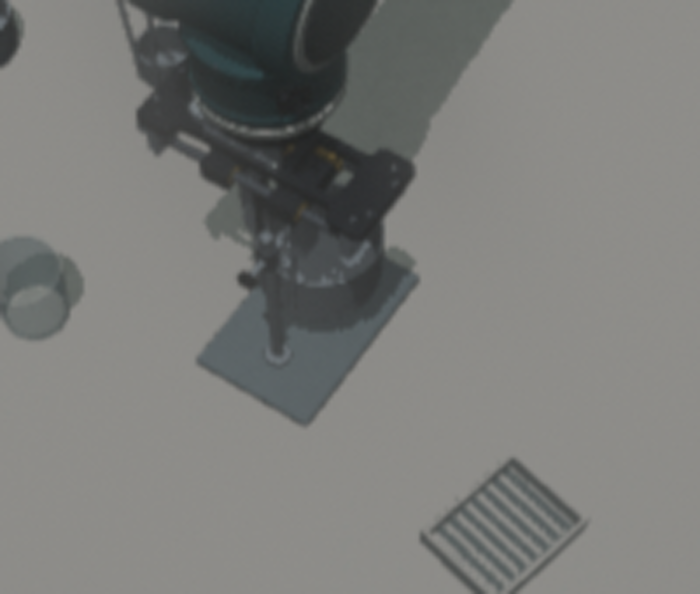

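View pics/w6.png

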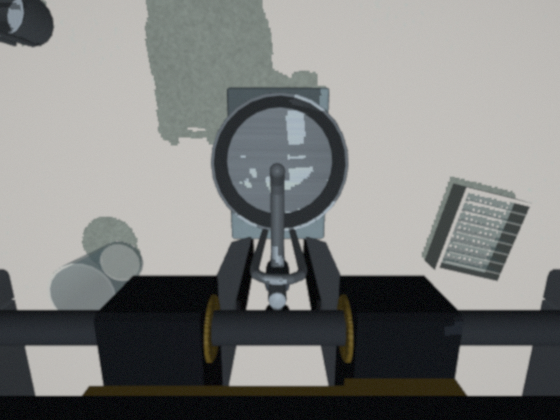

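```bash
python3 -m inch '[[[0,10,0,0,0,0,0],[0,10,0,0,0,0,0],[0,6,0,0,0,0,0],[0,2,0,0,0,0,0],[0,0,0,0,0,0,0]]]'; python3 -m inch '[[[0,1,0,0,0,0,0],[0,1,0,0,0,0,0]]]'; python3 -m inch '[[[0,1,0,0,0,0,0],[0,0.5,0,0,0,0,0]]]'
```

```text
clock: 8.98
tcp_pos: [0.6645, 0.002, 0.1712]
orientation: [0.525, 0.474, -0.474, -0.525]
contact_force: [0.6, 0.6, -1.9]
opening: 0.0285
clock: 9.22
tcp_pos: [0.6645, 0.002, 0.1694]
orientation: [0.525, 0.474, -0.474, -0.525]
contact_force: [0.2, 0.1, -4.2]
opening: 0.0286
clock: 9.48
tcp_pos: [0.6644, 0.002, 0.1677]
orientation: [-0.525, -0.474, 0.474, 0.525]
contact_force: [-0.5, -0.9, -3.7]
opening: 0.0286
```

```bash
for i in 1 2; do python3 -m inch '[[[0,0.5,0,0,0,0,0],[0,0.5,0,0,0,0,0]]]' | grep -E "clock|tcp_|force"; done; python3 -m inch '[[[0,0.5,0,0,0,0,0]]]' | grep -E "tcp_|force"
```

```text
clock: 9.72
tcp_pos: [0.6644, 0.002, 0.1667]
contact_force: [0.0, -0.2, -4.1]
clock: 9.98
tcp_pos: [0.6644, 0.002, 0.1657]
contact_force: [-0.4, -0.2, -3.2]
tcp_pos: [0.6644, 0.002, 0.1652]
contact_force: [-0.8, 0.4, -2.8]
```

```bash
python3 -c "
from h import *
st()"; python3 -m inch '[[[0,0.5,0,0,0,0,0]]]' | grep -E "clock|tcp_|force"
```

```text
t 10.1 tcp [0.6644 0.002  0.1652] F [-0.84  0.36 -2.77] M [ 0.03 -0.12  0.01] open 0.0285
R [[0.102, 0.0, -0.995], [0.995, -0.0, 0.102], [-0.0, -1.0, -0.0]]
q [-0.274  0.541  0.321  1.554 -0.186  1.076  1.561]
clock: 10.22
tcp_pos: [0.6644, 0.002, 0.1647]
contact_force: [0.5, -0.2, -2.5]
```

```bash
for i in 1 2; do python3 -m inch '[[[0,0.5,0,0,0,0,0]]]' | grep -E "tcp_|force";  done
```

```text
tcp_pos: [0.6644, 0.0019, 0.1642]
contact_force: [-0.0, 0.6, -3.3]
tcp_pos: [0.6644, 0.002, 0.1637]
contact_force: [-0.0, 0.2, -2.8]
```

```bash
for i in 1 2; do python3 -m inch '[[[0,0.5,0,0,0,0,0]]]' | grep -E "tcp_|force";  done
```

```text
tcp_pos: [0.6644, 0.002, 0.1633]
contact_force: [-0.6, -0.1, -1.5]
tcp_pos: [0.6645, 0.0019, 0.163]
contact_force: [-1.4, 0.0, 3.4]
```

```bash
for i in 1 ; do python3 -m inch '[[[0,0.5,0,0,0,0,0]]]' | grep -E "tcp_|force";  done
```

```text
tcp_pos: [0.6646, 0.002, 0.1628]
contact_force: [-3.3, 1.2, 7.0]
```

```bash
python3 -m inch '[[[0,-0.5,0,0,0,0,0]]]' | grep -E "tcp_|force"; python3 -m inch '[[[0,0,0,0,0,0,0],[0,0,0,0,0,0,0]]]' | grep -E "clock|tcp_|force"
```

```text
tcp_pos: [0.6645, 0.002, 0.1631]
contact_force: [-1.5, 0.5, 1.8]
clock: 11.22
tcp_pos: [0.6646, 0.002, 0.163]
contact_force: [-1.5, -0.8, 4.6]
```

```bash
python3 -m inch '[[[0,-0.3,0,0,0,0,0],[0,0,0,0,0,0,0],[0,0,0,0,0,0,0]]]' | grep -E "tcp_|force"; python3 -m inch '[[[0,0,0,0,0,0,0.6],[0,0,0,0,0,0,0.6],[0,0,0,0,0,0,0.6],[0,0,0,0,0,0,0.6],[0,0,0,0,0,0,0.6]]]'
python3 - <<'E'
from h import *
im,d,w,p=cloud("wrist"); cv2.imwrite("pics/w7.png",im);np.savez("w7.npz",im=im,d=d,w=w)
E
```

```text
tcp_pos: [0.6644, 0.0019, 0.163]
contact_force: [-0.7, 0.3, 2.0]
clock: 12.22
tcp_pos: [0.6644, 0.002, 0.163]
orientation: [0.525, 0.474, -0.474, -0.525]
contact_force: [0.0, -0.0, 0.2]
opening: 0.0562
```

View pics/w7.png

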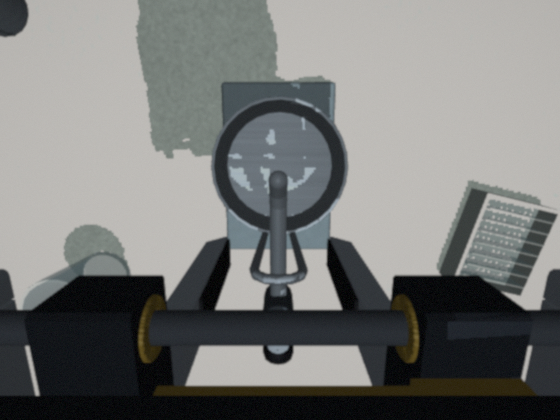

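```bash
python3 -m inch '[[[0,-20,0,0,0,0,0.7],[0,-50,0,0,0,0,1],[0,-50,0,0,0,0,1],[0,-10,20,0,0,0,1],[0,0,0,0,0,0,1]]]'
cat > rim.py <<'E'
import numpy as np,cv2
from fit import sel
def rim(w,d,b,zt,r,up=.02,dn=.02):
    q=w[sel(w,d,(*b,zt-dn,zt+up))]
    rng=np.random.default_rng(0);best=0
    for _ in range(1500):
        a=q[rng.choice(len(q),3,False)];nn=np.cross(a[1]-a[0],a[2]-a[0]);l=np.linalg.norm(nn)
        if l<1e-4: continue
        nn/=l
        if abs(nn[2])<.9: continue
        k=abs((q-a[0])@nn)<.0012
        if k.sum()>best: best=k.sum();K=k;N=nn*np.sign(nn[2])
    e=q[K]; e=e[:,:3]
    c=cv2.minEnclosingCircle(e[:,:2].astype(np.float32))
    A=np.c_[2*e[:,:2],np.ones(len(e))]; 
    print("rim n",best,len(q),"normal",np.round(N,3),"circ",np.round(c[0],4),round(c[1],4),"z",round(e[:,2].min(),4),round(e[:,2].max(),4))
    return c
E
python3 - <<'E'
from h import *
from rim import *
st()
im,d,w,p=cloud("wrist"); cv2.imwrite("pics/w8.png",im);np.savez("w8.npz",im=im,d=d,w=w)
rim(w,d,(.53,.68,-.07,.08),.11,.05)
for x in np.arange(.60,.69,.005):
    q=w[sel(w,d,(x,x+.005,-.025,.03,.18,.235))]
    if len(q): print(round(x,3),len(q),np.round(np.median(q,0),4),"zmax",round(np.percentile(q[:,2],95),4))
E
```

```text
clock: 12.9
tcp_pos: [0.6444, 0.004, 0.2956]
orientation: [0.525, 0.475, -0.473, -0.524]
contact_force: [0.3, 0.0, -0.2]
opening: 0.0934
t 12.9 tcp [0.6444 0.004  0.2956] F [ 0.32  0.03 -0.22] M [0.04 0.01 0.04] open 0.0934
R [[0.101, 0.003, -0.995], [0.995, 0.001, 0.101], [0.001, -1.0, -0.003]]
q [-0.304  0.401  0.348  1.461 -0.139  1.301  1.524]
rim n 515 983 normal [-0.086  0.007  0.996] circ [0.6229 0.0077] 0.0499 z 0.0989 0.1096
0.61 31 [0.6138 0.0076 0.2124] zmax 0.2137
0.615 50 [0.6172 0.0073 0.2129] zmax 0.2146
0.62 42 [0.6226 0.0068 0.206 ] zmax 0.2109
0.625 45 [0.6277 0.0061 0.2008] zmax 0.2032
0.63 48 [0.6327 0.0056 0.1991] zmax 0.2001
0.635 51 [0.6376 0.0052 0.1986] zmax 0.2001
0.64 51 [0.6426 0.0047 0.1987] zmax 0.2002
0.645 49 [0.6476 0.004  0.1985] zmax 0.1998
0.65 51 [0.6526 0.0037 0.1984] zmax 0.2
0.655 47 [0.6577 0.0031 0.1981] zmax 0.1998
0.66 174 [0.6627 0.001  0.1994] zmax 0.2032
0.665 75 [0.6662 0.0054 0.1985] zmax 0.2029
0.67 75 [0.6738 0.0014 0.1988] zmax 0.2074
0.675 224 [0.6771 0.001  0.2092] zmax 0.2256
0.68 93 [0.6818 0.002  0.2249] zmax 0.2264
0.685 1 [6.857e-01 1.000e-04 2.246e-01] zmax 0.2246
```

View pics/w8.png

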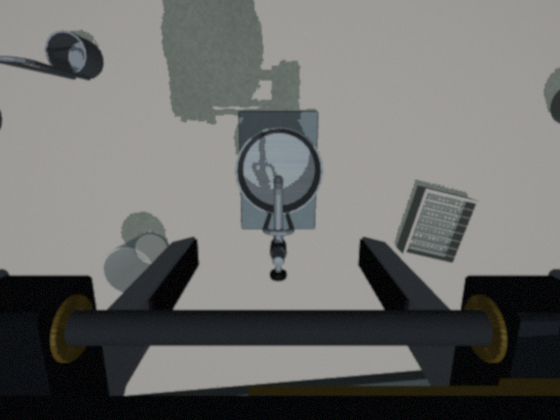

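```bash
python3 -m inch '[[[-30,0,6,0,0,0,1],[-55,0,6,0,0,0,1],[-55,0,6,0,0,0,1],[-55,0,6,0,0,0,1],[-55,0,6,0,0,0,1],[-55,5,6,0,0,0,1],[-55,20,6,0,0,0,1],[-40,20,4,0,0,0,1],[-20,20,3,0,0,0,1],[0,20,0,0,0,0,1],[0,0,0,0,0,0,1]]]'
python3 - <<'E'
from h import *
from rim import *
from fit import *
st()
im,d,w,p=cloud("wrist"); cv2.imwrite("pics/w9.png",im);np.savez("w9.npz",im=im,d=d,w=w)
rim(w,d,(.46,.57,-.47,-.35),.052,.006,.01)
loop(w,d,(.50,.60,-.44,-.37,.065,.17),0)
E
```

```text
clock: 14.32
tcp_pos: [0.5536, -0.4068, 0.2062]
orientation: [-0.523, -0.474, 0.474, 0.525]
contact_force: [0.4, 1.0, -0.2]
opening: 0.0939
t 14.325 tcp [ 0.5536 -0.4068  0.2062] F [ 0.37  0.96 -0.22] M [-0.02 -0.02 -0.02] open 0.0939
R [[0.1, -0.002, -0.995], [0.995, 0.002, 0.1], [0.002, -1.0, 0.002]]
q [ 0.29   0.565  0.45   1.45  -0.254  1.188  2.245]
rim n 505 1007 normal [0.003 0.006 1.   ] circ [ 0.5147 -0.4076] 0.0388 z 0.05 0.0528
n 473 mid [ 0.5514 -0.4107] width 0.03 yaw -4.8 ztop [0.1482 0.1483 0.1485 0.1485]
```

View pics/w9.png

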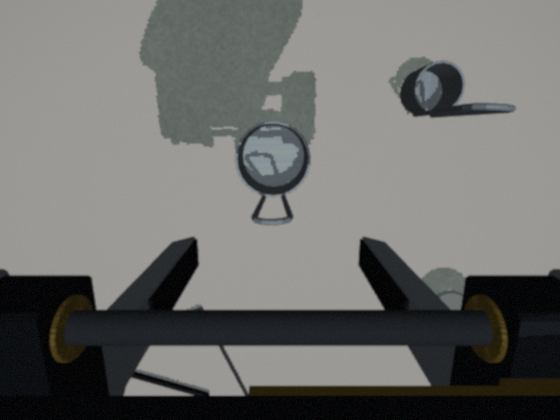

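```bash
python3 -m inch '[[[-4,25,0.5,0,-1,0,1],[0,30,0,0,0,0,0.8],[0,30,0,0,0,0,0.6],[0,12.5,0,0,0,0,0.5],[0,0,0,0,0,0,0.5],[0,0,0,0,0,0,0.5]]]'
python3 - <<'E'
from h import *
st()
im,d,w,p=cloud("wrist"); cv2.imwrite("pics/w10.png",im)
E
```

```text
clock: 15.12
tcp_pos: [0.553, -0.413, 0.1121]
orientation: [0.521, 0.479, -0.478, -0.52]
contact_force: [-0.0, 0.9, 0.4]
opening: 0.0486
t 15.125 tcp [ 0.553  -0.413   0.1121] F [-0.03  0.88  0.38] M [-0.06 -0.04 -0.01] open 0.0486
R [[0.084, 0.002, -0.996], [0.996, -0.001, 0.084], [-0.001, -1.0, -0.002]]
q [ 0.318  0.656  0.416  1.526 -0.294  1.02   2.299]
```

View pics/w10.png

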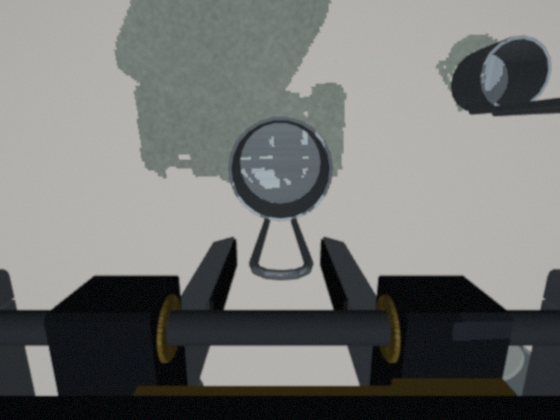

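```bash
python3 -m inch '[[[2,3.5,0,0,0,0,0.5],[0,0,0,0,0,0,0.4],[0,0,0,0,0,0,0],[0,0,0,0,0,0,0],[0,0,0,0,0,0,0],[0,0,0,0,0,0,0]]]'
python3 -c "
from h import *
st()"
```

```text
clock: 15.92
tcp_pos: [0.5524, -0.4109, 0.1072]
orientation: [0.521, 0.478, -0.478, -0.521]
contact_force: [-0.5, -1.1, 1.2]
opening: 0.0326
t 15.925 tcp [ 0.5524 -0.4109  0.1072] F [-0.49 -1.1   1.21] M [-0.08 -0.09 -0.04] open 0.0326
R [[0.084, 0.0, -0.996], [0.996, -0.0, 0.084], [-0.0, -1.0, -0.0]]
q [ 0.317  0.659  0.415  1.532 -0.295  1.012  2.297]
```

```bash
python3 -m inch '[[[0,-15,0,0,0,0,0],[0,-50,0,0,1,0,0],[0,-50,0,0,0,0,0],[0,-50,0,0,0,0,0],[0,0,0,-5,0,0,0],[0,0,0,0,0,0,0]]]'
python3 - <<'E'
from h import *
from rim import *
st()
im,d,w,p=cloud("wrist"); cv2.imwrite("pics/w11.png",im);np.savez("w11.npz",im=im,d=d,w=w)
rim(w,d,(.46,.57,-.47,-.35),.215,.02,.02)
E
```

```text
clock: 16.68
tcp_pos: [0.5512, -0.4112, 0.2737]
orientation: [0.548, 0.494, -0.452, -0.501]
contact_force: [-0.3, -0.2, -2.4]
opening: 0.0323
t 16.675 tcp [ 0.5512 -0.4112  0.2737] F [-0.26 -0.25 -2.38] M [0.07 0.18 0.01] open 0.0323
R [[0.103, 0.088, -0.991], [0.995, -0.009, 0.103], [-0.0, -0.996, -0.088]]
q [ 0.3    0.466  0.459  1.443 -0.268  1.212  2.263]
rim n 1024 2279 normal [-0.136  0.02   0.991] circ [ 0.5222 -0.4082] 0.0385 z 0.2071 0.2195
```

View pics/w11.png

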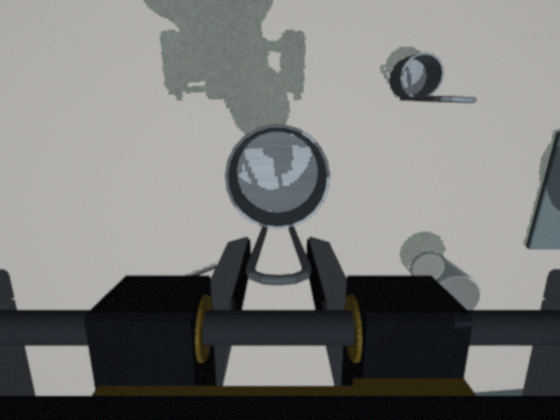

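```bash
python3 -m inch '[[[0,0,0,2.5,0,0,0],[0,0,0,0,0,0,0]]]'
cat > plan.py <<'E'
from h import *
ROD=np.array([.6813,.0011]); PS=np.radians(-5.85); XS=np.array([np.cos(PS),np.sin(PS)]); YS=np.array([-XS[1],XS[0]])
def plan(eye_tool, xs, ys, z):
    s,R=st(); tcp=np.array(s["tcp_pos"]); e=tcp+R@np.array(eye_tool)
    rel=e[:2]-ROD; print("eye world",np.round(e,4),"stand x,y",np.round([rel@XS,rel@YS],4))
    tgt=np.r_[ROD+xs*XS+ys*YS,z]; dw=tgt-e
    print("dworld",np.round(dw*1e3,1),"-> tool mm",np.round(R.T@dw*1e3,1), " down 10mm:",np.round(R.T@np.array([0,0,-10]),2))
E
python3 -c "
from plan import *
plan([0,-.0363,-.0007],-.14,0,.308)"
```

```text
clock: 16.98
tcp_pos: [0.5531, -0.4101, 0.2712]
orientation: [0.535, 0.484, -0.464, -0.514]
contact_force: [-0.6, 0.5, -2.4]
opening: 0.0322
t 16.975 tcp [ 0.5531 -0.4101  0.2712] F [-0.61  0.52 -2.43] M [-0.08 -0.09  0.01] open 0.0322
R [[0.1, 0.041, -0.994], [0.995, -0.004, 0.1], [0.0, -0.999, -0.041]]
q [ 0.293  0.497  0.463  1.404 -0.25   1.261  2.247]
eye world [ 0.5523 -0.41    0.3075] stand x,y [-0.0864 -0.4221]
dworld [-10.3 425.4   0.5] -> tool mm [422.2  -2.5  52.8]  down 10mm: [-0.    9.99  0.41]
```

```bash
python3 -m inch '[[[30,0,6,0,0,0,0],[50,0,6,0,0,0,0],[55,0,6,0,0,0,0],[55,0,6,0,0,0,0],[55,0,6,0,0,0,0],[55,0,6,0,0,0,0],[50,-1,6,0,0,0,0],[45,-1,6,0,0,0,0],[27,-1,5,0,0,0,0],[0,0,0,0,0,0,0],[0,0,0,0,0,0,0]]]'
python3 -c "
from plan import *
from rim import *
plan([0,-.0363,-.0007],-.09,0,.273)
im,d,w,p=cloud('wrist'); cv2.imwrite('pics/w12.png',im);np.savez('w12.npz',im=im,d=d,w=w)
rim(w,d,(.44,.57,-.04,.08),.215,.02,.02)
"
```

```text
clock: 18.35
tcp_pos: [0.5424, 0.0137, 0.2726]
orientation: [0.536, 0.484, -0.463, -0.513]
contact_force: [-0.4, 0.5, -2.3]
opening: 0.0323
t 18.35 tcp [0.5424 0.0137 0.2726] F [-0.36  0.51 -2.27] M [-0.02 -0.01  0.04] open 0.0323
R [[0.102, 0.043, -0.994], [0.995, -0.005, 0.102], [-0.0, -0.999, -0.043]]
q [-0.355  0.186  0.307  1.78  -0.054  1.141  1.436]
eye world [0.5415 0.0138 0.3089] stand x,y [-0.1403 -0.0016]
dworld [ 50.2  -3.5 -35.9] -> tool mm [  1.6  38.1 -48.7]  down 10mm: [0.   9.99 0.43]
rim n 1030 2226 normal [-0.112  0.022  0.993] circ [0.5127 0.0163] 0.0387 z 0.208 0.2187
```

View pics/w12.png

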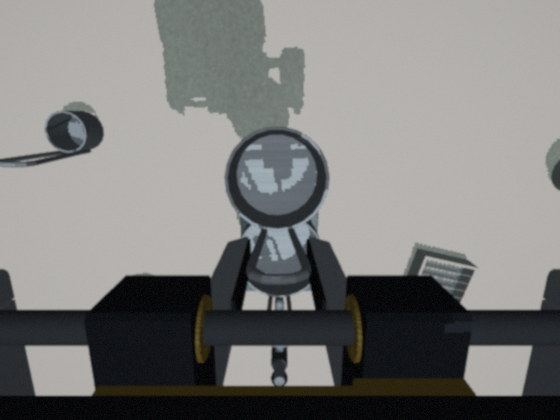

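```bash
python3 -m inch '[[[1.5,19,-20,1.5,0,0,0],[0,19,-29,0,0,0,0],[0,0,0,0,0,0,0],[0,0,0,0,0,0,0]]]'
python3 -c "
from plan import *
plan([0,-.0363,-.0007],-.0245,0,.273)
im,d,w,p=cloud('wrist'); cv2.imwrite('pics/w13.png',im)
im,d,w,p=cloud('scene'); cv2.imwrite('pics/s13.png',cv2.resize(im[150:330,180:380],None,fx=3.5,fy=3.3,interpolation=cv2.INTER_CUBIC))
"
```

```text
clock: 18.9
tcp_pos: [0.5922, 0.01, 0.2362]
orientation: [0.53, 0.478, -0.47, -0.52]
contact_force: [-0.4, 0.4, -1.8]
opening: 0.0325
t 18.9 tcp [0.5922 0.01   0.2362] F [-0.44  0.45 -1.85] M [ 0.04 -0.04 -0.01] open 0.0325
R [[0.103, 0.017, -0.995], [0.995, -0.002, 0.103], [-0.0, -1.0, -0.017]]
q [-0.316  0.33   0.31   1.687 -0.107  1.125  1.49 ]
eye world [0.5922 0.01   0.2726] stand x,y [-0.0895 -0.0002]
dworld [64.7 -6.4  0.4] -> tool mm [  0.2   0.7 -65. ]  down 10mm: [ 0.   10.    0.17]
```

View pics/w13.png

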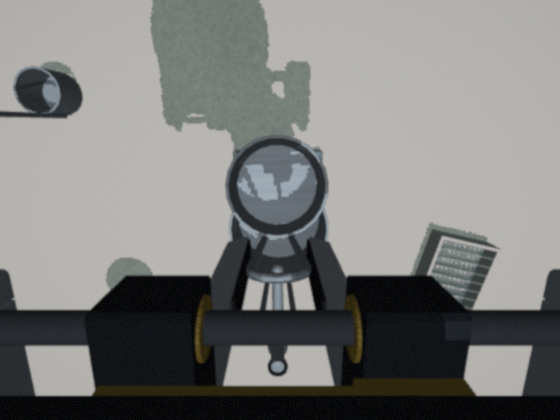

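View pics/s13.png

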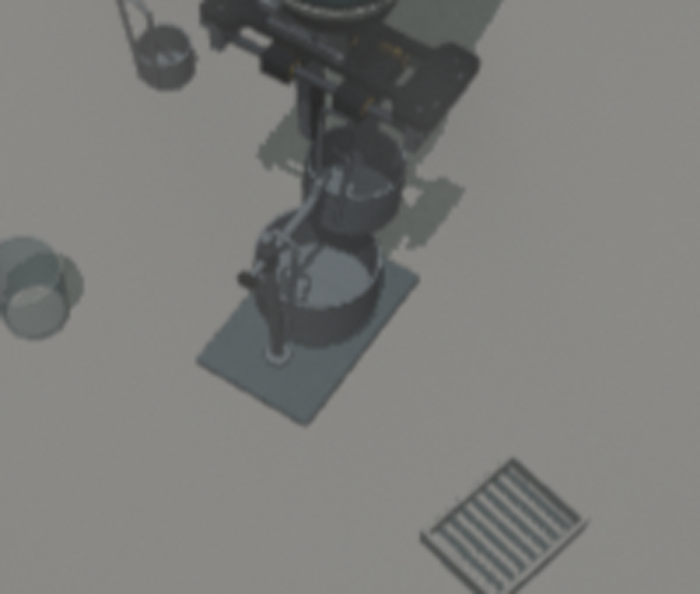

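```bash
python3 -m inch '[[[0,0.5,-20,0,0,0,0],[0,0,-25,0,0,0,0],[0,0,-15,0,0,0,0],[0,0,-5,0,0,0,0],[0,0,0,0,0,0,0],[0,0,0,0,0,0,0]]]'
python3 -c "
from plan import *
from rim import *
plan([0,-.0363,-.0007],-.0245,0,.204)
im,d,w,p=cloud('wrist'); cv2.imwrite('pics/w14.png',im)
rim(w,d,(.57,.67,-.05,.07),.18,.01,.02)
rim(w,d,(.53,.67,-.05,.07),.105,.008,.01)
"
```

```text
clock: 19.75
tcp_pos: [0.6566, 0.0042, 0.237]
orientation: [0.529, 0.478, -0.47, -0.52]
contact_force: [-2.0, -0.6, -2.1]
opening: 0.0324
t 19.75 tcp [0.6566 0.0042 0.237 ] F [-1.95 -0.58 -2.08] M [-0.1   0.39  0.02] open 0.0324
R [[0.102, 0.018, -0.995], [0.995, -0.002, 0.102], [-0.0, -1.0, -0.018]]
q [-0.276  0.451  0.309  1.517 -0.142  1.178  1.525]
eye world [0.6567 0.0042 0.2734] stand x,y [-0.0248  0.0006]
dworld [  0.2  -0.6 -69.4] -> tool mm [-0.6 69.3  0.9]  down 10mm: [ 0.   10.    0.18]
rim n 1003 2748 normal [-0.07   0.01   0.998] circ [0.6264 0.0053] 0.0412 z 0.1749 0.1824
rim n 403 747 normal [-0.08   0.002  0.997] circ [0.622  0.0061] 0.0496 z 0.0997 0.1059
```

View pics/w14.png

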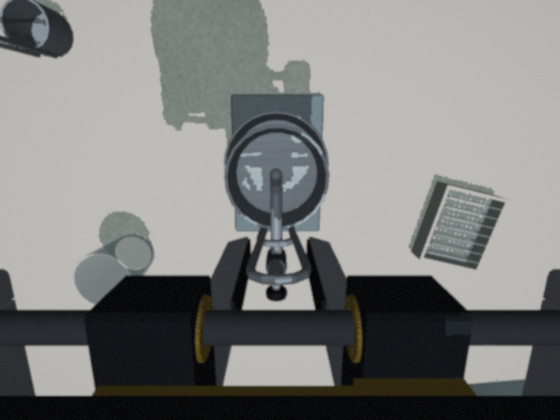

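```bash
python3 -m inch '[[[-0.5,0,5,0,0,0,0],[0,0,3.5,0,0,0,0],[0,0,0,0,0,0,0],[0,0,0,0,0,0,0]]]'
python3 -c "
from plan import *
from rim import *
plan([0,-.0363,-.0007],-.0255,0,.204)
im,d,w,p=cloud('wrist'); cv2.imwrite('pics/w15.png',im)
rim(w,d,(.57,.67,-.05,.07),.18,.01,.02)
rim(w,d,(.53,.67,-.05,.07),.105,.008,.01)
"
```

```text
clock: 20.3
tcp_pos: [0.6487, 0.0047, 0.2367]
orientation: [0.529, 0.478, -0.47, -0.52]
contact_force: [-0.5, -0.7, -3.3]
opening: 0.0322
t 20.3 tcp [0.6487 0.0047 0.2367] F [-0.54 -0.66 -3.3 ] M [ 0.06 -0.07  0.02] open 0.0322
R [[0.101, 0.018, -0.995], [0.995, -0.002, 0.101], [-0.0, -1.0, -0.018]]
q [-0.28   0.436  0.309  1.539 -0.138  1.17   1.522]
eye world [0.6488 0.0047 0.273 ] stand x,y [-0.0327  0.0002]
dworld [  7.2  -1.  -69. ] -> tool mm [-0.2 69.1 -6. ]  down 10mm: [ 0.   10.    0.18]
rim n 985 2732 normal [-0.102  0.013  0.995] circ [0.6235 0.0047] 0.0439 z 0.1725 0.1832
rim n 380 621 normal [-0.086  0.006  0.996] circ [0.6222 0.0074] 0.0496 z 0.0993 0.106
```

View pics/w15.png

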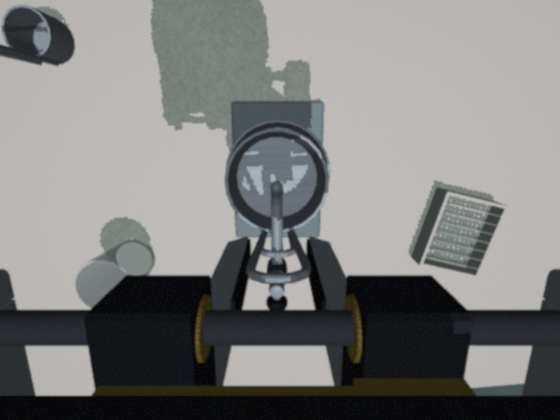

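```bash
python3 -m inch '[[[0,10,-0.8,0,0,0,0],[0,10,-0.8,0,0,0,0],[0,10,-0.9,0,0,0,0],[0,10,-0.9,0,0,0,0],[0,0,0,0,0,0,0],[0,0,0,0,0,0,0]]]'
python3 -c "
from plan import *
plan([0,-.0363,-.0007],-.0255,0,.204)
im,d,w,p=cloud('wrist'); cv2.imwrite('pics/w16.png',im)
"
```

```text
clock: 21.1
tcp_pos: [0.6529, 0.0042, 0.1969]
orientation: [0.529, 0.478, -0.47, -0.52]
contact_force: [0.8, 0.2, -1.9]
opening: 0.0323
t 21.1 tcp [0.6529 0.0042 0.1969] F [ 0.83  0.21 -1.92] M [ 0.03 -0.    0.03] open 0.0323
R [[0.102, 0.018, -0.995], [0.995, -0.002, 0.102], [-0.0, -1.0, -0.018]]
q [-0.273  0.477  0.302  1.572 -0.152  1.098  1.533]
eye world [0.6529 0.0042 0.2332] stand x,y [-0.0285  0.0001]
dworld [  3.   -0.5 -29.2] -> tool mm [-0.1 29.3 -2.5]  down 10mm: [ 0.   10.    0.18]
```

View pics/w16.png

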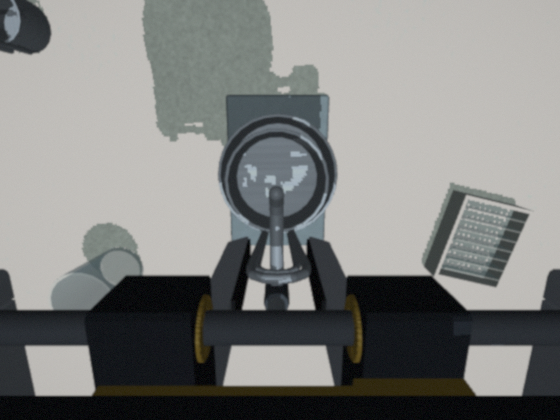

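Medium is concentric inside the large cup's rim (centre about 278,178), arm in the slot. Continue down.

```bash
python3 -m inch '[[[0,8,-0.8,0,0,0,0],[0,8,-0.8,0,0,0,0],[0,6,-0.6,0,0,0,0],[0,3,-0.3,0,0,0,0],[0,2,0,0,0,0,0],[0,0,0,0,0,0,0]]]'
python3 -c "
from plan import *
plan([0,-.0363,-.0007],-.0255,0,.2)
"; python3 -m inch '[[[0,0.5,0,0,0,0,0],[0,0.5,0,0,0,0,0]]]' | grep -E "tcp_|force"
```

```text
clock: 21.9
tcp_pos: [0.6557, 0.0039, 0.1697]
orientation: [0.529, 0.478, -0.47, -0.52]
contact_force: [-0.0, -0.0, -2.2]
opening: 0.0322
t 21.9 tcp [0.6557 0.0039 0.1697] F [-0.03 -0.04 -2.15] M [-0.03 -0.04 -0.01] open 0.0322
R [[0.102, 0.017, -0.995], [0.995, -0.002, 0.102], [-0.0, -1.0, -0.017]]
q [-0.267  0.508  0.295  1.59  -0.162  1.05   1.541]
eye world [0.6557 0.0039 0.206 ] stand x,y [-0.0257  0.0002]
dworld [ 0.2 -0.2 -6. ] -> tool mm [-0.2  6.  -0.1]  down 10mm: [ 0.   10.    0.17]
tcp_pos: [0.6557, 0.0039, 0.1689]
contact_force: [-0.2, -0.3, -2.0]
```

```bash
python3 -m inch '[[[0,1,0,0,0,0,0],[0,1,0,0,0,0,0]]]' | grep -E "tcp_|force"; python3 -m inch '[[[0,1,0,0,0,0,0],[0,0.5,0,0,0,0,0]]]' | grep -E "tcp_|force"; python3 -m inch '[[[0,0.5,0,0,0,0,0]]]' | grep -E "tcp_|force"
```

```text
tcp_pos: [0.6557, 0.0039, 0.1667]
contact_force: [0.0, 0.2, -2.4]
tcp_pos: [0.6557, 0.0038, 0.1651]
contact_force: [-0.5, -0.1, -2.3]
tcp_pos: [0.6558, 0.0039, 0.1647]
contact_force: [-0.6, 0.5, -2.4]
```

```bash
python3 -m inch '[[[0,0.5,0,0,0,0,0]]]' | grep -E "tcp_|force"; python3 -m inch '[[[0,0.5,0,0,0,0,0]]]' | grep -E "tcp_|force"
```

```text
tcp_pos: [0.6558, 0.0039, 0.1642]
contact_force: [-0.0, -0.6, -1.5]
tcp_pos: [0.6558, 0.0039, 0.1637]
contact_force: [0.2, -0.4, -2.8]
```

```bash
python3 -m inch '[[[0,0.5,0,0,0,0,0]]]' | grep -E "tcp_|force"; python3 -m inch '[[[0,0.3,0,0,0,0,0]]]' | grep -E "tcp_|force"
```

```text
tcp_pos: [0.6558, 0.0039, 0.1632]
contact_force: [-0.5, 1.0, -1.7]
tcp_pos: [0.6558, 0.0039, 0.163]
contact_force: [-1.7, -0.7, 0.3]
```

```bash
python3 -m inch '[[[0,0.2,0,0,0,0,0],[0,0,0,0,0,0,0]]]' | grep -E "tcp_|force"; python3 -m inch '[[[0,0,0,0,0,0,0],[0,0,0,0,0,0,0]]]' | grep -E "tcp_|force"
```

```text
tcp_pos: [0.6558, 0.0039, 0.1629]
contact_force: [-0.4, -0.1, 0.4]
tcp_pos: [0.6559, 0.0039, 0.1628]
contact_force: [-0.4, 0.4, 0.6]
```

```bash
python3 -m inch '[[[0,0,0,0,0,0,0.6],[0,0,0,0,0,0,0.6],[0,0,0,0,0,0,0.6],[0,0,0,0,0,0,0.6]]]'
python3 - <<'E'
from h import *
im,d,w,p=cloud("wrist"); cv2.imwrite("pics/w17.png",im)
E
```

```text
clock: 24.28
tcp_pos: [0.6558, 0.0039, 0.1627]
orientation: [0.529, 0.478, -0.47, -0.52]
contact_force: [-0.6, -0.8, -0.4]
opening: 0.0564
```

View pics/w17.png

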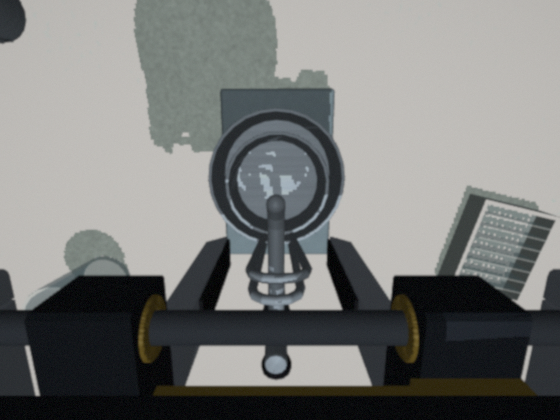

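```bash
python3 -m inch '[[[0,-20,0,0,0,0,0.7],[0,-50,0,1,0,0,1],[0,-50,0,0,0,0,1],[0,-10,15,0,0,0,1],[0,0,0,0,0,0,1]]]'
python3 - <<'E'
from h import *
from rim import *
from plan import *
s,R=st()
im,d,w,p=cloud("wrist"); cv2.imwrite("pics/w18.png",im);np.savez("w18.npz",im=im,d=d,w=w)
c=rim(w,d,(.53,.68,-.07,.08),.105,.01,.02)
rel=np.array(c[0])-ROD; print(rel@XS,rel@YS)
q=w[sel(w,d,(.60,.68,-.03,.03,.2,.207))]; rel=q[:,:2]-ROD
a=np.c_[rel@XS,rel@YS,q[:,2]]; k=abs(a[:,1])<.012
h,e=np.histogram(a[k,0],np.arange(-.07,.0,.0025)); print([(round(x,4),n) for x,n in zip(e,h) if n])
E
```

```text
clock: 24.95
tcp_pos: [0.6392, 0.0056, 0.2942]
orientation: [0.525, 0.475, -0.473, -0.524]
contact_force: [0.1, 0.4, -0.7]
opening: 0.0938
t 24.95 tcp [0.6392 0.0056 0.2942] F [ 0.08  0.45 -0.74] M [ 0.01  0.06 -0.01] open 0.0938
R [[0.101, 0.002, -0.995], [0.995, 0.0, 0.101], [0.001, -1.0, -0.002]]
q [-0.288  0.39   0.318  1.475 -0.124  1.295  1.51 ]
rim n 652 1776 normal [-0.078  0.011  0.997] circ [0.6235 0.0065] 0.05 z 0.0995 0.109
-0.058037077725363324 -0.0004810305759785964
[(np.float64(-0.0625), np.int64(2)), (np.float64(-0.06), np.int64(14)), (np.float64(-0.0575), np.int64(20)), (np.float64(-0.055), np.int64(16)), (np.float64(-0.0525), np.int64(2)), (np.float64(-0.05), np.int64(2)), (np.float64(-0.0475), np.int64(2)), (np.float64(-0.045), np.int64(1)), (np.float64(-0.0425), np.int64(1)), (np.float64(-0.04), np.int64(2)), (np.float64(-0.0375), np.int64(2)), (np.float64(-0.035), np.int64(1)), (np.float64(-0.0325), np.int64(2)), (np.float64(-0.03), np.int64(82)), (np.float64(-0.0275), np.int64(48)), (np.float64(-0.025), np.int64(1)), (np.float64(-0.0225), np.int64(1)), (np.float64(-0.02), np.int64(29)), (np.float64(-0.0175), np.int64(61)), (np.float64(-0.015), np.int64(20)), (np.float64(-0.01), np.int64(5)), (np.float64(-0.0075), np.int64(33)), (np.float64(-0.005), np.int64(16)), (np.float64(-0.0025), np.int64(3))]
```

View pics/w18.png

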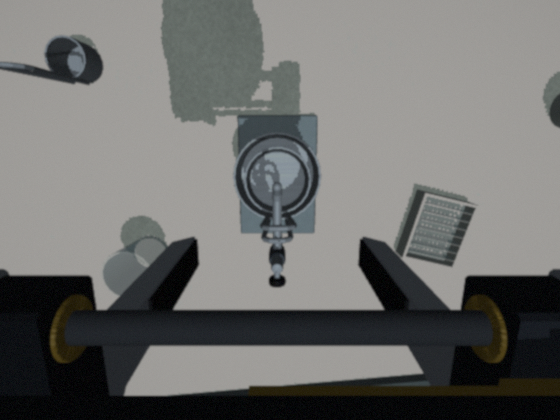

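Run:
```python
import numpy as np
from fit import *
D=np.load("w18.npz");w,d=D["w"],D["d"]
ROD=np.array([.6813,.0011]);PS=np.radians(-5.85);XS=np.array([np.cos(PS),np.sin(PS)]);YS=np.array([-XS[1],XS[0]])
q=w[sel(w,d,(.55,.68,-.05,.06,.08,.118))]; rel=q[:,:2]-ROD; a=np.c_[rel@XS,rel@YS,q[:,2]]
# radial distance from large rim centre
r=np.hypot(a[:,0]+.058,a[:,1]+.0005)
a=a[(r<.0455)]
# medium: RANSAC plane + circle radius 37.2
rng=np.random.default_rng(1);best=0
for _ in range(20000):
    p=a[rng.choice(len(a),3,False)]; n=np.cross(p[1]-p[0],p[2]-p[0]); l=np.linalg.norm(n)
    if l<2e-4: continue
    n/=l; n*=np.sign(n[2])
    if n[2]<.93 : continue
    # circumcentre
    A=np.array([p[1]-p[0],p[2]-p[0],n]); b=np.array([(p[1]@p[1]-p[0]@p[0])/2,(p[2]@p[2]-p[0]@p[0])/2,n@p[0]])
    c=np.linalg.solve(A,b); R=np.linalg.norm(p[0]-c)
    if not .0365<R<.0385: continue
    k=(abs((a-c)@n)<.0012)&(abs(np.linalg.norm(a-c,axis=1)-.0373)<.0015)
    if k.sum()>best: best=k.sum();B=(c,n,R)
print(best,len(a),np.round(B[0],4),np.round(B[1],3),"tilt deg",np.degrees(np.arccos(B[1][2])))
c,n,R=B; xx=np.array([n[2],0,-n[0]]); e=c+.0385*xx+.0915*n; print("eye est",np.round(e,4),"underside",np.round(c-.052*n,4))
```

```text
363 790 [-5.40e-02  1.00e-04  1.03e-01] [-0.118  0.006  0.993] tilt deg 6.759335189305028
eye est [-0.0265  0.0006  0.1984] underside [-0.0479 -0.0002  0.0514]
```

```bash
python3 -m inch '[[[-25,0,12,0,0,0,1],[-45,0,22,0,0,0,1],[-50,0,25,0,0,0,1],[-50,15,25,0,0,0,1],[-45,25,22,0,0,0,1],[-30,25,14,0,0,0,1],[-12.5,20,7,0,3.5,0,1],[0,0,0,0,0,0,1],[0,0,0,0,0,0,1]]]'
python3 - <<'E'
from h import *
from rim import *
from fit import *
st()
im,d,w,p=cloud("wrist"); cv2.imwrite("pics/w19.png",im);np.savez("w19.npz",im=im,d=d,w=w)
rim(w,d,(.42,.50,-.28,-.20),.044,.005,.01)
loop(w,d,(.45,.52,-.27,-.20,.055,.17),0)
E
```

```text
clock: 26.12
tcp_pos: [0.4878, -0.2371, 0.208]
orientation: [-0.538, -0.458, 0.458, 0.539]
contact_force: [1.1, -0.2, 0.1]
opening: 0.0939
t 26.125 tcp [ 0.4878 -0.2371  0.208 ] F [ 1.06 -0.23  0.15] M [0.04 0.02 0.02] open 0.0939
R [[0.16, -0.0, -0.987], [0.987, -0.0, 0.16], [-0.0, -1.0, 0.0]]
q [ 0.026  0.285  0.444  1.83  -0.139  1.057  1.933]
rim n 311 548 normal [-0.001  0.006  1.   ] circ [ 0.4613 -0.2354] 0.0256 z 0.0421 0.0447
n 491 mid [ 0.4842 -0.2397] width 0.0334 yaw -8.8 ztop [0.1421 0.1421 0.1421 0.1422]
```

View pics/w19.png

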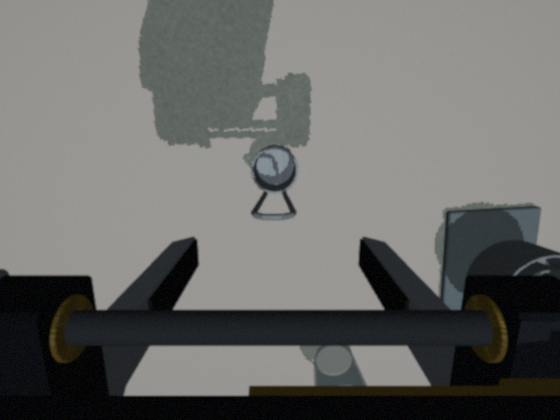

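```bash
python3 -m inch '[[[-2.5,25,2,0,0,0,1],[0,35,0,0,0,0,0.8],[0,30,0,0,0,0,0.6],[0,15.5,0,0,0,0,0.55],[0,0,0,0,0,0,0.55],[0,0,0,0,0,0,0.55]]]'
python3 - <<'E'
from h import *
st()
im,d,w,p=cloud("wrist"); cv2.imwrite("pics/w20.png",im)
E
```

```text
clock: 26.92
tcp_pos: [0.4855, -0.2401, 0.1034]
orientation: [0.539, 0.458, -0.458, -0.538]
contact_force: [-0.6, -0.4, -0.3]
opening: 0.0518
t 26.925 tcp [ 0.4855 -0.2401  0.1034] F [-0.61 -0.39 -0.32] M [-0.03 -0.03  0.02] open 0.0518
R [[0.162, 0.001, -0.987], [0.987, -0.001, 0.162], [-0.0, -1.0, -0.002]]
q [ 0.071  0.418  0.41   1.925 -0.219  0.84   2.005]
```

View pics/w20.png

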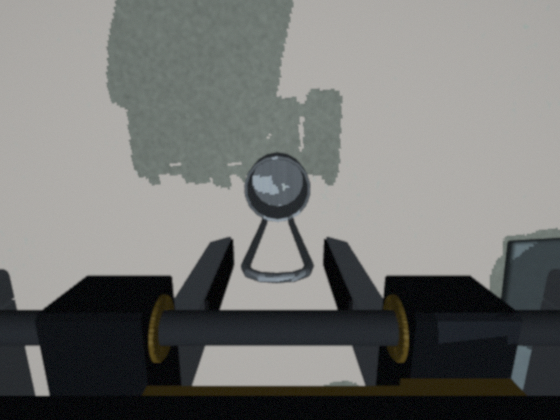

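Loop (277,270) lies centred between the fingers. Close.

```bash
python3 -m inch '[[[0,1,0,0,0,0,0.4],[0,0,0,0,0,0,0],[0,0,0,0,0,0,0],[0,0,0,0,0,0,0],[0,0,0,0,0,0,0]]]'
python3 -c "
from h import *
st()"; python3 -m inch '[[[0,-15,0,0,0,0,0],[0,-50,0,0,0,0,0],[0,-50,0,0,0,0,0],[0,-47,0,0,0,0,0],[0,0,0,-6,-3,0,0],[0,0,0,0,0,0,0],[0,0,0,0,0,0,0]]]'
python3 - <<'E'
from h import *
from rim import *
st()
im,d,w,p=cloud("wrist"); cv2.imwrite("pics/w21.png",im);np.savez("w21.npz",im=im,d=d,w=w)
rim(w,d,(.42,.53,-.28,-.20),.207,.02,.02)
E
```

```text
clock: 27.6
tcp_pos: [0.4851, -0.2401, 0.1015]
orientation: [0.539, 0.458, -0.458, -0.539]
contact_force: [1.2, -1.3, 6.2]
opening: 0.0362
t 27.6 tcp [ 0.4851 -0.2401  0.1015] F [ 1.16 -1.29  6.24] M [-0.   -0.21  0.01] open 0.0362
R [[0.162, 0.001, -0.987], [0.987, -0.0, 0.162], [-0.0, -1.0, -0.001]]
q [ 0.072  0.421  0.409  1.927 -0.221  0.837  2.006]
clock: 28.48
tcp_pos: [0.4846, -0.2396, 0.2633]
orientation: [0.554, 0.494, -0.447, -0.499]
contact_force: [0.4, 0.1, -1.3]
opening: 0.0362
t 28.475 tcp [ 0.4846 -0.2396  0.2633] F [ 0.36  0.12 -1.28] M [0.07 0.03 0.01] open 0.0362
R [[0.111, 0.101, -0.989], [0.994, -0.014, 0.11], [-0.002, -0.995, -0.102]]
q [ 0.015  0.162  0.455  1.844 -0.119  1.058  1.975]
rim n 637 1280 normal [-0.097  0.015  0.995] circ [ 0.4673 -0.2375] 0.0256 z 0.1992 0.2061
```

View pics/w21.png

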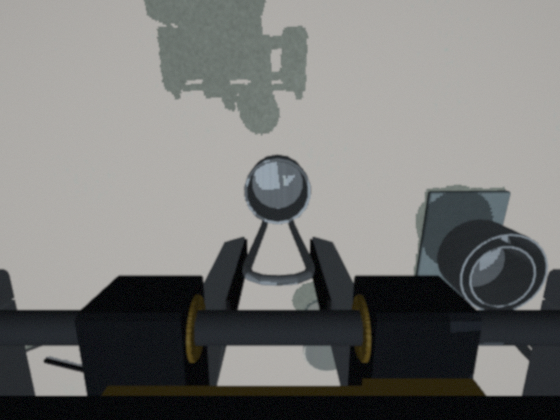

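```bash
python3 -m inch '[[[0,0,0,-1,-0.3,0,0],[0,0,0,0,0,0,0]]]' >/dev/null
python3 -c "
from plan import *
plan([0,-.0355,-.0009],-.13,0,.29)"
```

```text
t 28.775 tcp [ 0.4846 -0.2399  0.2629] F [-0.16 -0.47 -1.5 ] M [0.11 0.18 0.06] open 0.0362
R [[0.105, 0.12, -0.987], [0.994, -0.016, 0.104], [-0.003, -0.993, -0.121]]
q [ 0.017  0.15   0.455  1.858 -0.122  1.036  1.985]
eye world [ 0.4812 -0.2394  0.2983] stand x,y [-0.1745 -0.2597]
dworld [ 70.7 253.8  -8.3] -> tool mm [259.9  12.6 -42.4]  down 10mm: [0.03 9.93 1.21]
```

```bash
python3 -m inch '[[[25,1,-4,0,0,0,0],[50,2,-8,0,0,0,0],[55,2,-9,0,0,0,0],[55,2,-9,0,0,0,0],[45,2,-8,0,0,0,0],[30,2,-4,0,0,0,0],[0,1,0,0,0,0,0],[0,0,0,0,0,0,0]]]'>/dev/null
python3 -c "
from plan import *
from rim import *
plan([0,-.0355,-.0009],-.09,0,.272)
im,d,w,p=cloud('wrist'); cv2.imwrite('pics/w22.png',im)
rim(w,d,(.49,.57,-.03,.06),.2,.02,.02)
"
```

```text
t 29.775 tcp [0.5549 0.0133 0.2554] F [-0.64 -0.16 -1.25] M [-0.    0.09 -0.02] open 0.0362
R [[0.106, 0.12, -0.987], [0.994, -0.017, 0.105], [-0.004, -0.993, -0.121]]
q [-0.328  0.176  0.262  1.835 -0.024  1.018  1.404]
eye world [0.5515 0.0138 0.2907] stand x,y [-0.1304 -0.0006]
dworld [ 40.3  -3.5 -18.7] -> tool mm [  0.9  23.5 -37.8]  down 10mm: [0.04 9.93 1.21]
rim n 627 1259 normal [-0.133  0.023  0.991] circ [0.5387 0.0145] 0.0256 z 0.1902 0.1987
```

View pics/w22.png

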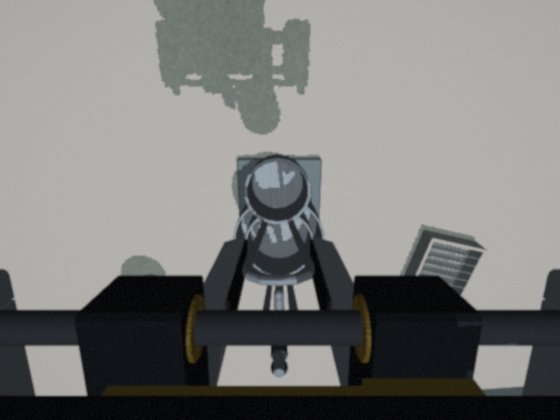

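```bash
python3 -m inch '[[[1,12,-15,0,0,0,0],[0,11.5,-23,0,0,0,0],[0,0,0,0,0,0,0],[0,0,0,0,0,0,0]]]'>/dev/null
python3 -c "
from plan import *
plan([0,-.0355,-.0009],-.0455,0,.272)
im,d,w,p=cloud('scene'); cv2.imwrite('pics/s23.png',cv2.resize(im[150:330,180:380],None,fx=3.5,fy=3.3,interpolation=cv2.INTER_CUBIC))
"
```

```text
t 30.325 tcp [0.5951 0.01   0.237 ] F [ 0.5   0.2  -1.47] M [ 0.06  0.17 -0.06] open 0.0362
R [[0.106, 0.121, -0.987], [0.994, -0.016, 0.105], [-0.004, -0.993, -0.122]]
q [-0.303  0.269  0.265  1.765 -0.056  0.997  1.441]
eye world [0.5917 0.0105 0.2723] stand x,y [-0.0901  0.0002]
dworld [44.4 -4.7 -0.3] -> tool mm [ -0.    5.8 -44.3]  down 10mm: [0.04 9.93 1.22]
```

View pics/s23.png

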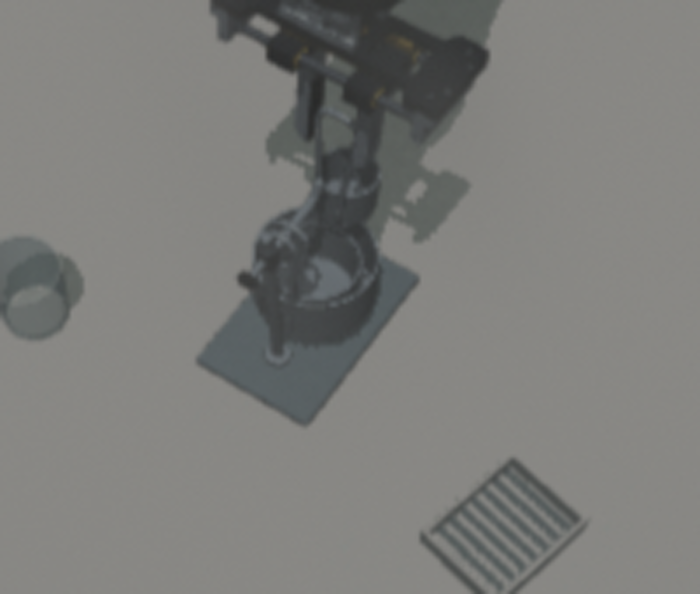

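```bash
python3 -m inch '[[[0,2.5,-18,0,0,0,0],[0,2,-17,0,0,0,0],[0,1,-9,0,0,0,0],[0,0,0,0,0,0,0],[0,0,0,0,0,0,0]]]'>/dev/null
python3 -c "
from plan import *
plan([0,-.0355,-.0009],-.041,0,.232)
im,d,w,p=cloud('wrist'); cv2.imwrite('pics/w24.png',im)
"
```

```text
t 31.0 tcp [0.639  0.0061 0.2369] F [-0.12  0.3  -1.59] M [0.04 0.1  0.03] open 0.0362
R [[0.105, 0.121, -0.987], [0.994, -0.016, 0.104], [-0.003, -0.993, -0.122]]
q [-0.278  0.352  0.266  1.657 -0.083  1.025  1.471]
eye world [0.6356 0.0066 0.2722] stand x,y [-0.046   0.0008]
dworld [  4.9  -1.3 -40.2] -> tool mm [-0.6 40.5 -0. ]  down 10mm: [0.03 9.93 1.22]
```

View pics/w24.png

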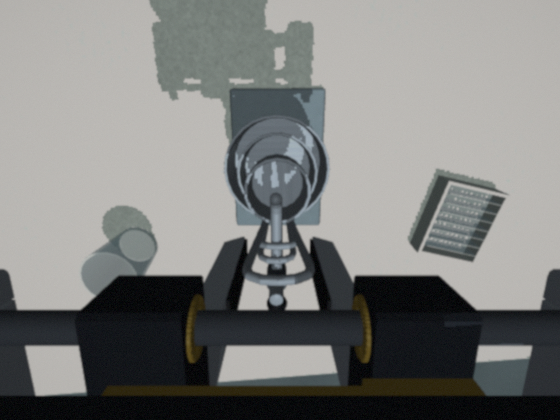

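```bash
python3 -m inch '[[[-0.5,10,0,0,0,0,0],[0,10,0,0,0,0,0],[0,10,0,0,0,0,0],[0,10,0,0,0,0,0],[0,0,0,0,0,0,0],[0,0,0,0,0,0,0]]]'>/dev/null
python3 -c "
from plan import *
plan([0,-.0355,-.0009],-.037,0,.206)
im,d,w,p=cloud('wrist'); cv2.imwrite('pics/w25.png',im)
"
```

```text
t 31.8 tcp [0.6445 0.005  0.1973] F [-0.57  0.35 -1.57] M [ 0.08  0.19 -0.01] open 0.0358
R [[0.105, 0.121, -0.987], [0.994, -0.016, 0.104], [-0.003, -0.993, -0.122]]
q [-0.268  0.398  0.259  1.687 -0.097  0.95   1.484]
eye world [0.6411 0.0054 0.2326] stand x,y [-0.0405  0.0002]
dworld [  3.4  -0.6 -26.6] -> tool mm [-0.1 26.8 -0.2]  down 10mm: [0.03 9.93 1.22]
```

View pics/w25.png

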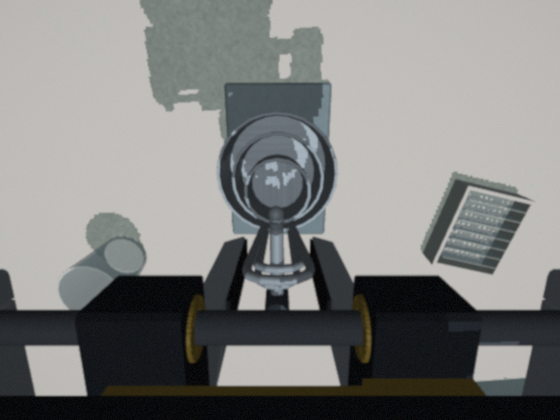

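```bash
python3 -m inch '[[[0,8,0,0,0,0,0],[0,8,0,0,0,0,0],[0,6,0,0,0,0,0],[0,4,0,0,0,0,0],[0,1,0,0,0,0,0],[0,0,0,0,0,0,0]]]'>/dev/null
python3 -c "
from plan import *
plan([0,-.0355,-.0009],-.037,0,.2)
"; python3 -m inch '[[[0,1,0,0,0,0,0],[0,0.5,0,0,0,0,0]]]' | grep -E "tcp_|force"
```

```text
t 32.6 tcp [0.6477 0.0045 0.1704] F [ 0.04 -0.09 -0.91] M [0.08 0.21 0.06] open 0.036
R [[0.105, 0.121, -0.987], [0.994, -0.016, 0.104], [-0.003, -0.993, -0.122]]
q [-0.261  0.431  0.253  1.704 -0.108  0.9    1.492]
eye world [0.6443 0.005  0.2057] stand x,y [-0.0373  0.0001]
dworld [ 0.2 -0.1 -5.7] -> tool mm [-0.1  5.7  0.4]  down 10mm: [0.03 9.93 1.22]
tcp_pos: [0.6478, 0.0045, 0.1688]
contact_force: [-0.3, 0.3, -2.3]
```

```bash
python3 -m inch '[[[0,1,0,0,0,0,0],[0,1,0.2,0,0,0,0]]]' | grep -E "tcp_|force"; python3 -m inch '[[[0,1,0.2,0,0,0,0]]]' | grep -E "tcp_|force"; python3 -m inch '[[[0,0.5,0,0,0,0,0]]]' | grep -E "tcp_|force"
```

```text
tcp_pos: [0.6479, 0.0045, 0.1667]
contact_force: [-0.8, -1.1, -1.0]
tcp_pos: [0.6477, 0.0045, 0.1657]
contact_force: [-0.1, -0.3, -2.2]
tcp_pos: [0.6478, 0.0045, 0.1652]
contact_force: [0.1, -0.2, -1.2]
```

```bash
python3 -m inch '[[[0,0.5,0,0,0,0,0]]]' | grep -E "tcp_|force"; python3 -m inch '[[[0,0.4,0,0,0,0,0]]]' | grep -E "tcp_|force"
```

```text
tcp_pos: [0.6479, 0.0045, 0.1647]
contact_force: [-0.0, -0.0, -1.7]
tcp_pos: [0.6479, 0.0045, 0.1644]
contact_force: [-0.3, 0.5, 1.8]
```

```bash
python3 -m inch '[[[0,0,0,0,0,0,0],[0,0,0,0,0,0,0]]]' | grep -E "tcp_|force"; python3 -m inch '[[[0,0,0,0,0,0,0]]]' | grep -E "tcp_|force"
```

```text
tcp_pos: [0.648, 0.0045, 0.1645]
contact_force: [-0.2, 0.1, 1.3]
tcp_pos: [0.6479, 0.0045, 0.1644]
contact_force: [-1.1, -0.2, 2.1]
```

```bash
python3 -m inch '[[[0,0,0,0,0,0,0.65],[0,0,0,0,0,0,0.65],[0,0,0,0,0,0,0.65],[0,0,0,0,0,0,0.65],[0,0,0,0,0,0,0.65]]]'
python3 - <<'E'
from h import *
im,d,w,p=cloud("wrist"); cv2.imwrite("pics/w26.png",im)
E
```

```text
clock: 34.6
tcp_pos: [0.6479, 0.0045, 0.1644]
orientation: [0.557, 0.5, -0.444, -0.492]
contact_force: [0.3, 0.4, 0.1]
opening: 0.0607
```

View pics/w26.png

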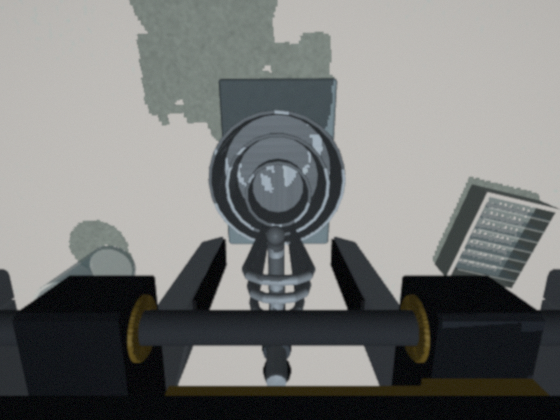

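```bash
python3 -m inch '[[[0,-20,0,0,0,0,0.8],[0,-50,0,0,0,0,1],[0,-50,0,0,0,0,1],[0,-20,0,7,0,0,1],[0,0,0,0,0,0,1],[0,0,0,0,0,0,1]]]'
cat > rimfit.py <<'E'
import numpy as np
from fit import *
ROD=np.array([.6813,.0011]);PS=np.radians(-5.85);XS=np.array([np.cos(PS),np.sin(PS)]);YS=np.array([-XS[1],XS[0]])
def tostand(q):
    rel=q[:,:2]-ROD; return np.c_[rel@XS,rel@YS,q[:,2]]
def fitrim(a,R0,h,el,seed=1):
    rng=np.random.default_rng(seed);best=0;B=None
    for _ in range(30000):
        p=a[rng.choice(len(a),3,False)]; n=np.cross(p[1]-p[0],p[2]-p[0]); l=np.linalg.norm(n)
        if l<1e-4: continue
        n/=l; n*=np.sign(n[2])
        if n[2]<.9: continue
        A=np.array([p[1]-p[0],p[2]-p[0],n]); b=np.array([(p[1]@p[1]-p[0]@p[0])/2,(p[2]@p[2]-p[0]@p[0])/2,n@p[0]])
        c=np.linalg.solve(A,b); R=np.linalg.norm(p[0]-c)
        if abs(R-R0)>.001: continue
        k=(abs((a-c)@n)<.0012)&(abs(np.linalg.norm(a-c,axis=1)-R0)<.0015)
        if k.sum()>best: best=k.sum();B=(c,n)
    c,n=B; xx=np.array([n[2],0,-n[0]]); u=c-h*n
    print("R",R0,"n",best,"tilt",round(np.degrees(np.arccos(n[2])),1),"n",np.round(n,3),"eye",np.round(c+(R0+.00125)*xx+(el-h)*n,4),"underside",np.round(u,4)); return u,n
E
python3 - <<'E'
from h import *
from rimfit import *
st()
im,d,w,p=cloud("wrist"); cv2.imwrite("pics/w27.png",im);np.savez("w27.npz",im=im,d=d,w=w)
a=tostand(w[sel(w,d,(.54,.69,-.07,.08,.08,.125))])
o=[fitrim(a,*x) for x in ((.04875,.06,.15),(.03725,.052,.1435),(.02375,.044,.137))]
for i in (0,1): print("rel z",(o[i+1][0]-o[i][0])@o[i][1],"dist",np.linalg.norm(o[i+1][0]-o[i][0]))
b=tostand(w[sel(w,d,(.60,.69,-.03,.03,.2005,.207))])
h,e=np.histogram(b[:,0],np.arange(-.07,.0,.0025)); print([(round(float(x),4),int(n)) for x,n in zip(e,h) if n])
E
```

```text
clock: 35.4
tcp_pos: [0.6308, 0.0066, 0.303]
orientation: [0.527, 0.472, -0.474, -0.525]
contact_force: [-0.9, -0.6, -0.6]
opening: 0.0938
t 35.4 tcp [0.6308 0.0066 0.303 ] F [-0.91 -0.58 -0.56] M [0.03 0.01 0.06] open 0.0938
R [[0.105, 0.001, -0.994], [0.994, -0.004, 0.105], [-0.004, -1.0, -0.001]]
q [-0.264  0.366  0.275  1.483 -0.097  1.306  1.484]
R 0.04875 n 407 tilt 4.6 n [-0.08   0.001  0.997] eye [-0.0157 -0.0007  0.1982] underside [-0.0535 -0.0008  0.0447]
R 0.03725 n 303 tilt 7.1 n [-0.124  0.009  0.992] eye [-0.0275  0.0007  0.1984] underside [-0.0479 -0.0006  0.0512]
R 0.02375 n 197 tilt 8.3 n [-0.141  0.032  0.99 ] eye [-0.0362  0.0032  0.1991] underside [-0.0417 -0.0012  0.0601]
rel z 0.006092761775051185 dist 0.008630397430419772
rel z 0.007956513945163517 dist 0.010822459897976864
[(-0.0625, 2), (-0.06, 13), (-0.0575, 20), (-0.055, 11), (-0.0525, 2), (-0.0475, 1), (-0.0425, 22), (-0.04, 74), (-0.0375, 51), (-0.0325, 2), (-0.03, 67), (-0.0275, 44), (-0.0225, 1), (-0.02, 25), (-0.0175, 52), (-0.015, 11), (-0.01, 4), (-0.0075, 33), (-0.005, 13), (-0.0025, 12)]
```

View pics/w27.png

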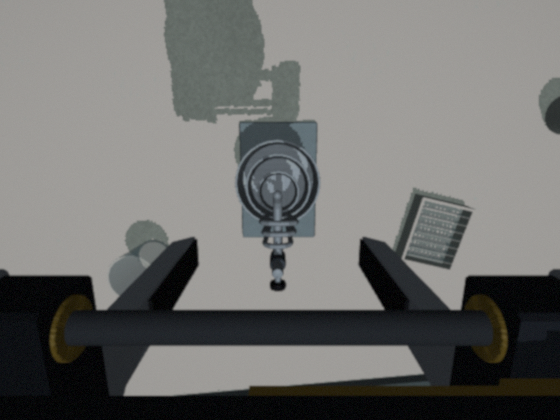

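```bash
python3 -m inch '[[[0,-30,20,0,0,0,1],[0,0,0,0,0,0,1],[0,0,0,0,0,0,1],[0,0,0,0,0,0,1]]]' | head -2
python3 - <<'E'
from h import *
from rimfit import *
im,d,w,p=cloud("wrist"); cv2.imwrite("pics/w28.png",im)
a=tostand(w[sel(w,d,(.54,.69,-.07,.08,.08,.125))])
o=[fitrim(a,*x) for x in ((.04875,.06,.15),(.03725,.052,.1435),(.02375,.044,.137))]
b=tostand(w[sel(w,d,(.60,.69,-.04,.04,.17,.207))])
for lo,hi in ((-.044,-.036),(-.031,-.025),(-.0205,-.0145)):
    k=(b[:,0]>lo)&(b[:,0]<hi)&(b[:,2]>.183); print(lo,"y range",np.round(np.percentile(b[k,1],[1,99]),4),"zmax",b[k,2].max())
im,d,w,p=cloud('scene'); cv2.imwrite('pics/s28.png',cv2.resize(im[150:330,180:380],None,fx=3.5,fy=3.3,interpolation=cv2.INTER_CUBIC))
for o in ["beaker","slide_rack","wash_bottle"]:
    x=spotter.trace("scene",o)[0]; m=x["pixels"]&(d>0); q=w[m]; print(o,round(x["score"],2),"med",np.round(np.median(q,0),3))
E
```

```text
clock: 35.95
tcp_pos: [0.611, 0.0089, 0.3324]
R 0.04875 n 347 tilt 4.5 n [-0.079 -0.     0.997] eye [-0.0152 -0.0008  0.1981] underside [-0.0532 -0.0008  0.0446]
R 0.03725 n 272 tilt 7.0 n [-0.121  0.009  0.993] eye [-0.0264  0.0007  0.1987] underside [-0.0472 -0.0006  0.0516]
R 0.02375 n 161 tilt 8.0 n [-0.139  0.018  0.99 ] eye [-0.0359  0.0019  0.1987] underside [-0.0417 -0.0005  0.0596]
-0.044 y range [-0.0172  0.0188] zmax 0.20513785242930857
-0.031 y range [-0.0154  0.0167] zmax 0.20449443975756132
-0.0205 y range [-0.0145  0.0138] zmax 0.2040981414542844
beaker 0.71 med [0.684 0.005 0.2  ]
slide_rack 0.83 med [0.739 0.227 0.018]
wash_bottle 0.66 med [0.648 0.028 0.085]
```

View pics/s28.png

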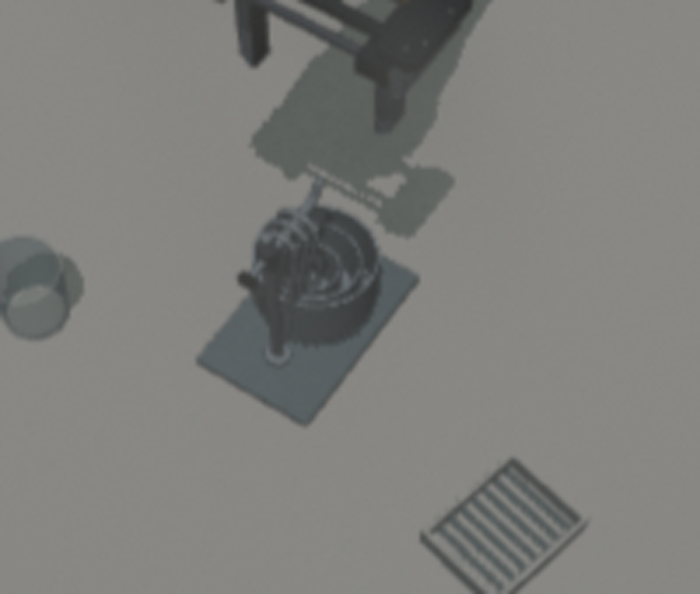

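```bash
python3 -c "
from rig import hand_in
print(hand_in())"
```

```text
the job is handed in; nothing more can be done
None
```

I hung the large, medium and small dippers on the hook in that order and handed the job in; the clock read about 36 s of the 72 s allowed. No verdict came back, so the checks below are my own.

**How each one went on:** I lowered each dipper in steps of about 0.5 mm or less until the wrist force showed the hook carrying it, held it there, then opened the fingers.
- **Large:** by the wrist reading the hook briefly carried about 10 N, more than needed but under the 15 N limit. I backed off to about 5–7 N before letting go.
- **Medium and small:** these took about 3 N each.
- **Contact with the large dipper:** on the first approach the medium dipper's handle touched the large one's loop with about 2 N. I backed it off and came down along the tilt instead.

**Last checks before handing in (wrist camera):**

| Dipper | Loop position along the hook | Tilt | Underside above the outer cup's |
|---|---|---|---|
| Large | −15 mm | 4.5° | – |
| Medium | −26 mm | 7° | about 6 mm |
| Small | −36 mm | 8° | about 8 mm |

- **Loops:** all three loops were down on the arm and centred to about 2 mm sideways. The gripper was open and clear of everything.
- **Bystanders:** the slide rack measured where it was at the start. In the last scene picture the spotter put the beaker and wash bottle on the stand, which is plainly wrong. The picture shows the beaker in its old place. The bottle was outside the last crop, so I did not re-measure it, but the arm never went near it after the large dipper was lifted.

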